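# Pack the hat-shaped feet crown-up, crown-down in the sloping rack

### The arm

A 6-joint arm with a two-finger parallel gripper is mounted at the origin on a cart in front of the work surface, level with it; the furniture and walls round the work are solid. World frame = base frame: x ahead of the robot, y to its left, z up, the work surface at z = 0. Lengths are in m, angles in rad, forces in N, time in s.
With the tool pointing down it reaches from about 0.225 to 0.875 m from the base axis. Payload 3.4 kg.
Tool frame: the origin (TCP) lies at the very end of the fingers, on their centre line; the grasp point (between the pads) lies 19 mm behind it; z points along the fingers, y is the line along which they close (so a half turn about z gives the same grasp; the last joint's range is limited). The gripper opens to 85 mm and grips with 20 to 120 N. Pads are 22 mm wide; open, the fingers measure 114 mm over their backs; the gripper's body (76 mm by 85 mm) begins 54 mm behind the grasp point. The pads swing forward as they close: fully open they stand 13 mm farther back than shut.
Start: joints at [1.173, 0.276, 1.505, -0, 1.361, -0.121], TCP at [0.157, 0.553, 0.231] pointing down, gripper open.
Joint ranges: [-2.89, 2.89], [-0.75, 2.08], [0.22, 2.7], [-1.18, 4.32], [0.11, 2.71], [-2.7, 2.7]. Speed limits (rad/s): [2.57, 2.57, 3.14, 3.14, 3.14, 3.14].

### API

Orientations are given as a unit quaternion [x, y, z, w].
In Python, from rig import ctrl gives the robot as it stands. The module is installed in compiled form; this text tells all that it offers.
- The arm moves only by the tool move_arm, never from a script. Its argument "moves" is a list that holds one entry, the list of rows, each a list of 6 numbers: the shift along the tool's x, y, z in mm, then the turn, a rotation vector about the tool's x, y, z in degrees. A call has 1 to 12 rows; each row is the pose to reach, as a shift and turn from the pose commanded when the call began, along the tool's axes at that moment; what a row does not reach only later rows make up. A row lasts 1/10 s, in which the tool goes at most 50 mm and 8.59 degrees, less where a joint would pass 70% of its speed; a pose out of reach is approached as far as the arm can. A call with a gripper value outside its range is refused whole. "gripper" is the finger opening in mm, from 0 to 85.4, set as the call begins (left out, the last holds). The fingers move at their own pace and stop on an object; "force" is the grip in N (left out, the last holds). Time passes only in rows, so rows that repeat a pose let the fingers close. It gives the time, the measured TCP pose, the force, the opening and the grip force at its end, in the units of the state.
- ctrl.get_obs(): the state, without advancing time (a new reading comes with each control period).
- ctrl.read_camera(name): name is "scene" or "top" or "wrist"; returns a dict with "color" (480x640x3 uint8, red, green, blue), "fov_y" (degrees; the focal length in pixels is half the picture's height over the tangent of half this angle, whatever the lens; pixels are square), "cx", "cy" (the principal point, pixels), "view" (4x4, takes a point from world to camera coordinates); the wrist camera has in their place "tool_from_camera" (4x4, takes a point from camera to tool coordinates, whose origin is the TCP and whose axes are the flange's). Camera axes: x right, y down, z forward; pixel columns grow to the right and rows downward; lengths in m; the calibration is good to about 2 mm. A picture is of the moment at which its call begins: read the wrist's pose just before it. There is no depth.
- ctrl.job_done(): hands the job in; it is judged then, once.
The state is a dict: "clock": time; "joint_pos": joint angles; "qd": joint speeds; "joint_torque": joint torques, N m; "eef_pos": TCP position; "ee_rot": TCP orientation; "wrist_force": force on the tool from outside, world axes, zero at the start; "wrist_torque": the same for the moment, N m; "opening": finger opening in m; "grip_force": force on a finger pad.
Only numpy, scipy, OpenCV 4.12 (cv2) and the standard library are available. Lean on these libraries where they do the work, as an engineer would, in place of code of your own. Each camera call takes 0.05 s, during which the arm holds its last target. There are 200 camera calls.

### The job

Pack the three remaining hat-shaped wooden feet into the sloping rack beside the one already at its left end, crowns pointing alternately up and down the slope so that all four interlock between the cheeks, each lying flat on the bed and against the lower ledge. One foot is still held in the shaping jig: flip the toggle clamp's red-knobbed handle up past centre to free it, and leave the clamp open. Leave the tools and other things on the table where they lie.

Things in the scene. Friction and masses are not known exactly. Their poses are not given: they have to be found in the camera images.
- foot_1: Hat-shaped light-wood foot, 40 mm thick (z), about 0.16 kg: a brim 72 mm wide (y) and 22 mm thick (x -28 to -6 mm), in its middle a crown 30 mm wide (to x +28). 56 mm from brim back to crown end, edges rounded 3 mm. Origin at the middle of these 56 mm and of the thickness; +x points out of the crown. Already in the rack, at the left (+y) end, crown up the slope.
- foot_2: Hat-shaped light-wood foot, 40 mm thick, all four alike (see foot_1). Lies flat on the table in front of the rack, turned any way; origin 20 mm above the table.
- foot_3: Hat-shaped light-wood foot, 40 mm thick, all four alike (see foot_1). Lies flat on the table in front of the rack, turned any way; origin 20 mm above the table.
- foot_4: Hat-shaped light-wood foot, 40 mm thick, all four alike (see foot_1). Lies flat in the jig under the toggle clamp, origin 35 mm above the table. Fences 8 mm high above the jig's board stand 1.5 mm off its brim back, crown end and brim ends, so it comes out straight up once the clamp is open.
- foot_1_crown (a point): middle of the crown's end face of foot_1
- foot_2_crown (a point): middle of the crown's end face of foot_2
- foot_3_crown (a point): middle of the crown's end face of foot_3
- foot_4_crown (a point): middle of the crown's end face of foot_4
- rack_bed: Sloping bed of the dark packing rack, fixed, 30 degrees from level, facing the robot. Origin on the bed's surface in the middle of the row; +x up the slope, +y along the row to the left, +z out of the bed. Bed surface from x = -29 to +65 mm, open at the top, with 26 mm high cheeks at y = +-120.5 mm. It takes four feet lying flat, side by side, only with crowns alternately up and down.
- rack_ledge (a point): Middle of the inner face of the aluminium ledge across the lower edge of the bed (bed x = -29 mm, bed surface); the ledge is 10 mm high. A foot seated flat on the bed and against it has its origin at bed x = -1, z = 20 mm.
- slot_2 (a point): Second place in the row, on the bed surface (bed y = +27 mm); its foot lies crown down the slope. With the four feet spread evenly 3.2 mm is free between neighbours and at the cheeks.
- slot_3 (a point): Third place in the row, on the bed surface (bed y = -27 mm); its foot lies crown up the slope.
- slot_4 (a point): Fourth place, at the right end, on the bed surface (bed y = -81 mm); its foot lies crown down the slope.
- jig: Shaping jig, fixed: grey base board 200 x 114 x 15 mm, origin in the middle of its underside. The clamp's handle is at its -x end; at x = +53, y = 0 mm foot_4 lies with its crown to the jig's +y. The clamp's steel frame spans x = -92 to -10 mm, y = +-22 mm, up to z = 80 mm.
- clamp_arm (a joint): Angle of the toggle clamp's hold-down arm about an axis along the jig's y at jig x = -26, z = 72 mm: 0 clamped, level, its foot on foot_4; grows as the arm rises, 1.45 at the open stop, where it stands nearly upright, up to z = 158 mm. While locked it can be raised only by the handle.
- clamp_grip (a point): Centre of the red ball knob, 26 mm across, at the end of the clamp's handle (a 10 mm steel bar). Clamped, the handle lies level towards the jig's -x, the knob 92 mm above the table. Lifting swings it up and over; the first 10 degrees pass dead centre, the arm still down. Past upright it falls open, 18 degrees over towards foot_4, and stays. Pinched along jig y, the ball turns in the pads.
- clamp_knee (a point): Pivot of handle and arm (lifting needs a few newtons at the knob), 24 mm above the arm's axis when clamped. From its clamped position the grip point (clamp_grip) travels in the jig's (x, z), mm: (1, 16), (3, 35), (5, 44), (10, 57), (15, 65), (22, 72), (33, 77), (46, 79), (64, 78), (78, 75), (91, 70).
- try_square: the try square (rosewood stock, steel blade at right angles), 168 x 100 mm, 12 mm high, lying at the right front (a bystander; origin at the middle of its underside)
- bevel: the sliding bevel (dark stock, steel blade), 254 x 36 x 26 mm, lying along the right edge (a bystander; origin at the middle of its underside)
- chisel: the chisel (light handle with blue end), 246 x 33 x 23 mm, lying along the left edge; beyond that edge a tall mahogany panel stands close ahead of where the arm starts, so come out to the middle (towards -y) before reaching forward (a bystander; origin at the middle of its underside)
- pencil: the red pencil, 166 mm long, 8 mm high, lying between the two loose feet (a bystander; origin at the middle of its underside)
- small_foot: a small turned mahogany foot, 40 mm across, 52 mm tall, standing behind the gap between rack and jig (a bystander; origin at the middle of its underside)

How it is judged:
By the outcome, as a careful person would: the job done as asked, in the order asked, and still so for the second after the job is handed in, with the robot touching nothing.
It also fails if it takes over 72 s, if anything falls off the work surface, if the arm or the gripper's body presses on something with over 40 N, if the wrist force passes 120 N, or if a joint passes its speed limit or range.

## Working session

There is one attempt and no reset: what is moved stays moved. The work goes in short steps, Python scripts to look and compute and a tool call to move; the robot and the scene stay as the last step left them, time stands still between calls to the robot, and variables do not carry over. Pictures are saved under pics/ and viewed, at most 10 in all, crops included, and the job is handed in when it is done.

Besides the shell and the picture viewer there is one more tool, called after "Request:" as name(argument=value, ...), one argument or row to a line, values as JSON. move_arm: Moves the arm, as the interface text tells. Its arguments: {"type":"object","properties":{"moves":{"type":"array"},"gripper":{"type":"number"},"force":{"type":"number"}},"required":["moves"]}

```bash
mkdir -p pics; cat > h.py <<'E'
import numpy as np, cv2
from scipy.spatial.transform import Rotation as R
from rig import ctrl
def K(c):
    f=c["color"].shape[0]/2/np.tan(np.radians(c["fov_y"])/2); return f,c["cx"],c["cy"]
def snap(name,fn):
    c=ctrl.read_camera(name); cv2.imwrite("pics/"+fn,c["color"][:,:,::-1]); return c
def tow(c,o=None):
    if "view" in c: return np.linalg.inv(np.array(c["view"]))
    T=np.eye(4);T[:3,:3]=R.from_quat(o["ee_rot"]).as_matrix();T[:3,3]=o["eef_pos"];return T@np.array(c["tool_from_camera"])
def ray(T,k,u,v,z):
    d=T[:3,:3]@np.array([(u-k[1])/k[0],(v-k[2])/k[0],1]);p=T[:3,3];return p+d*(z-p[2])/d[2]
def proj(T,k,P):
    q=np.linalg.inv(T)@np.append(P,1);return k[0]*q[:2]/q[2]+np.array(k[1:])
E
python3 - <<'E'
from h import *
import pickle
d={}
o=ctrl.get_obs();print(o)
for n in("top","scene"):
    c=snap(n,n+"0.png");T=tow(c);d[n]=(T,K(c));print(n,K(c),T.round(3).tolist())
pickle.dump(d,open("cal.pkl","wb"))
E
```

```text
{'clock': 0.0, 'joint_pos': array([ 1.17303053e+00,  2.76582703e-01,  1.50616035e+00,  1.94910455e-05,
        1.36069705e+00, -1.21007766e-01]), 'qd': array([-4.70961991e-05, -2.00457871e-04,  1.29439131e-03, -1.74360784e-03,
       -1.67003226e-03,  4.12592901e-04]), 'joint_torque': array([ 7.07000381e-04, -4.16780698e+01, -2.45806664e+01,  9.76128763e-05,
        1.09480342e-02,  3.58901116e-05]), 'eef_pos': array([0.15690346, 0.55261519, 0.23043588]), 'ee_rot': array([ 1.37939768e-01,  9.90440188e-01, -8.90379484e-04, -2.46134734e-04]), 'wrist_force': array([-0.3692004 , -0.10375366, -0.1252615 ]), 'wrist_torque': array([-0.05110958,  0.03797049,  0.02871276]), 'grip_force': 0.0, 'opening': 0.08561549458738543}
top (np.float64(528.1222579223182), 321.8026926353206, 243.27757765220653) [[-0.01, -0.994, 0.105, 0.455], [-1.0, 0.01, -0.007, 0.018], [0.006, -0.105, -0.994, 1.111], [0.0, 0.0, 0.0, 1.0]]
scene (np.float64(495.4689252371086), 317.3001416823185, 233.63435020358372) [[-0.515, -0.379, 0.769, -0.164], [-0.857, 0.221, -0.465, 0.452], [0.007, -0.899, -0.439, 0.503], [0.0, 0.0, 0.0, 1.0]]
```

View pics/top0.png

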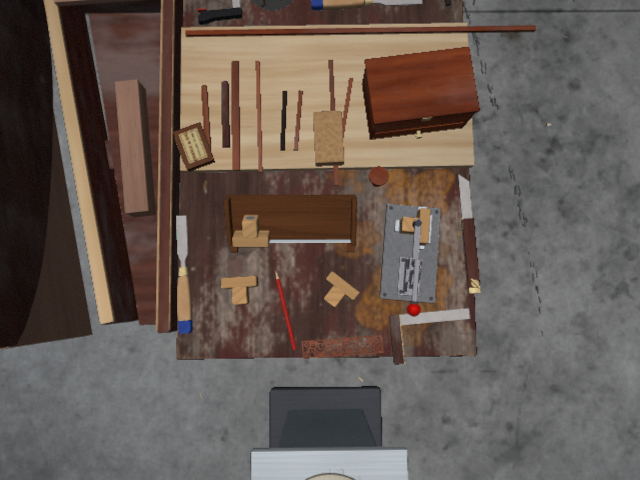

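View pics/scene0.png

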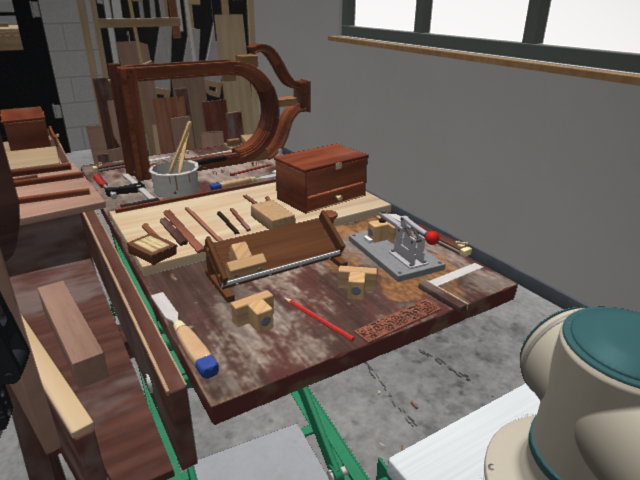

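Top view: the rack spans columns 228–355, rows 195–243, with foot_1 at (250,230). foot_2 is at (238,288) with its crown towards the robot, and foot_3 at (341,289) with its crown to the lower left. The jig is at (411,253), foot_4 at (417,225) with its crown left, and the knob at (414,310).

```bash
python3 - <<'E'
from h import *
import pickle
d=pickle.load(open("cal.pkl","rb"));T,k=d["top"]
for n,u,v,z in[("f2 brimL",222,283,.04),("f2 brimR",256,283,.04),("f2 crown",240,304,.04),("f3 b1",330,273,.04),("f3 b2",358,296,.04),("f3 crown",328,302,.04),("f4",417,225,.055),("knob",414,310,.092),("jigTL",387,205,.015),("jigTR",440,207,.015),("jigBL",381,298,.015),("jigBR",434,302,.015),("ledgeL",232,243,.03),("ledgeR",355,243,.03),("smallf",379,176,.05),("pencil",285,310,0)]:
    print(n,ray(T,k,u,v,z).round(3))
c=ctrl.read_camera("wrist");print(K(c),np.array(c["tool_from_camera"]).round(4).tolist())
E
```

```text
f2 brimL [0.489 0.213 0.04 ]
f2 brimR [0.488 0.144 0.04 ]
f2 crown [0.447 0.176 0.04 ]
f3 b1 [ 0.507 -0.006  0.04 ]
f3 b2 [ 0.46  -0.062  0.04 ]
f3 crown [ 0.449 -0.001  0.04 ]
f4 [ 0.602 -0.182  0.055]
knob [ 0.432 -0.165  0.092]
jigTL [ 0.65  -0.128  0.015]
jigTR [ 0.645 -0.239  0.015]
jigBL [ 0.456 -0.111  0.015]
jigBR [ 0.446 -0.22   0.015]
ledgeL [0.571 0.195 0.03 ]
ledgeR [ 0.569 -0.058  0.03 ]
smallf [ 0.704 -0.108  0.05 ]
pencil [0.433 0.088 0.   ]
(np.float64(352.2220369659239), 322.1755820165831, 244.72464900076804) [[0.0004, -0.9618, -0.2737, 0.0695], [1.0, 0.0006, -0.0006, -0.0], [0.0007, -0.2737, 0.9618, -0.1416], [0.0, 0.0, 0.0, 1.0]]
```

```bash
cat >> h.py <<'E'
def quat(yaw,pitch=0,roll=0):
    """yaw deg = world heading of tool x (tool pointing down at pitch 0); pitch = turn about tool y, deg."""
    y=np.radians(yaw);x=[np.cos(y),np.sin(y),0];z=[0,0,-1]
    return R.from_matrix(np.c_[x,np.cross(z,x),z])*R.from_euler("y",pitch,degrees=True)*R.from_euler("x",roll,degrees=True)
def row(p,q,o=None):
    o=o or ctrl.get_obs();r=R.from_quat(o["ee_rot"])
    return np.r_[r.inv().apply(np.array(p)-o["eef_pos"])*1000,(r.inv()*q).as_rotvec(degrees=True)].round(1).tolist()
E
python3 - <<'E'
from h import *
print(row([.16,.2,.26],quat(172)),row([.44,.07,.28],quat(180)))
E
```

```text
[-99.3, -338.6, -28.9, -0.1, -0.0, -7.9] [-404.2, -387.1, -48.9, -0.1, -0.0, -15.9]
```

Request:
move_arm(
  moves=[
    [[-99,-339,-29,0,0,-8],[-99,-339,-29,0,0,-8],[-99,-339,-29,0,0,-8],[-99,-339,-29,0,0,-8],[-99,-339,-29,0,0,-8],[-99,-339,-29,0,0,-8],[-404,-387,-49,0,0,-16],[-404,-387,-49,0,0,-16],[-404,-387,-49,0,0,-16],[-404,-387,-49,0,0,-16],[-404,-387,-49,0,0,-16],[-404,-387,-49,0,0,-16]],
  ],
)

```text
clock: 1.35
eef_pos: [0.3996, 0.0962, 0.2768]
ee_rot: [-0.001, 1.0, 0.0, 0.0]
wrist_force: [-0.0, 0.9, -0.6]
opening: 0.0854
grip_force: 0.0
```

Request:
move_arm(
  moves=[
    [[-40,-26,0,0,0,0],[-40,-26,0,0,0,0],[-40,-26,0,0,0,0]],
  ],
)

```text
clock: 1.65
eef_pos: [0.4385, 0.0714, 0.2759]
ee_rot: [-0.0, 1.0, 0.0, -0.001]
wrist_force: [0.1, 0.3, 0.0]
opening: 0.0855
grip_force: 0.0
```

```bash
python3 - <<'E'
from h import *
import pickle
o=ctrl.get_obs();print(o["eef_pos"],o["ee_rot"])
c=ctrl.read_camera("wrist");pickle.dump((c,o),open("w1.pkl","wb"))
cv2.imwrite("pics/w1.png",cv2.rotate(cv2.resize(c["color"],(800,600),interpolation=2)[:,:,::-1],cv2.ROTATE_180))
E
```

```text
[0.43854414 0.07139809 0.27586503] [-1.73943585e-04  9.99999210e-01  2.27281594e-04 -1.22417972e-03]
```

View pics/w1.png

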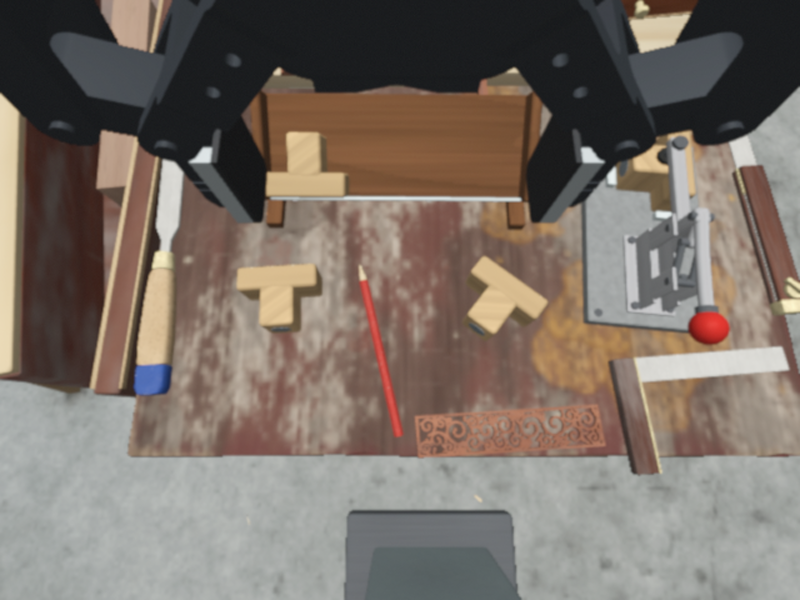

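The wrist view (turned upright) shows foot_2 at (277,293) crown down, foot_3 at (506,296) crown lower left, and foot_1 at (305,165) against the ledge (row 198). The knob is at (709,327) and the handle bar runs along jig x. I'll fit outlines next.

```bash
cat > fit.py <<'E'
from h import *
from scipy.optimize import minimize
HAT=np.array([[-28,-36],[-6,-36],[-6,-15],[28,-15],[28,15],[-6,15],[-6,36],[-28,36]])/1000
def rmask(T,k,P,q,shape,ss=4):
    """silhouette of a foot at origin P, rotation q"""
    m=np.zeros((shape[0],shape[1]),np.uint8)
    pr=[np.array([proj(T,k,P+q.apply([x,y,z])) for x,y in HAT]) for z in(-.02,.02)]
    sh=4
    polys=[pr[0],pr[1]]+[np.array([pr[0][i],pr[0][(i+1)%8],pr[1][(i+1)%8],pr[1][i]]) for i in range(8)]
    for p in polys: cv2.fillPoly(m,[np.round(p*2**sh).astype(np.int32)],255,cv2.LINE_AA,sh)
    return m
def wood(img,T,k,P,q,grow=7):
    m=rmask(T,k,P,q,img.shape);ker=np.ones((3,3),np.uint8)
    g=np.full(m.shape,cv2.GC_BGD,np.uint8)
    g[cv2.dilate(m,ker,iterations=grow)>0]=cv2.GC_PR_BGD
    g[m>128]=cv2.GC_PR_FGD; g[cv2.erode(m,ker,iterations=grow-2)>128]=cv2.GC_FGD
    ys,xs=np.where(m>0);a,b,c,d=max(ys.min()-25,0),ys.max()+25,max(xs.min()-25,0),xs.max()+25
    gg=g[a:b,c:d].copy();cv2.grabCut(np.ascontiguousarray(img[a:b,c:d,::-1]),gg,None,np.zeros((1,65)),np.zeros((1,65)),6,cv2.GC_INIT_WITH_MASK)
    out=np.zeros(m.shape,np.uint8);out[a:b,c:d]=np.where((gg==1)|(gg==3),255,0);return out
def fit(views,make,x0,step,grow=7):
    """views: (img,T,k); make(x)->P,q"""
    x=np.array(x0,float)
    for it in range(2):
        ms=[wood(i,T,k,*make(x),grow) for i,T,k in views]
        f=lambda x:sum(np.abs(cv2.GaussianBlur(rmask(T,k,*make(x),i.shape),(0,0),1.2)-1.0*cv2.GaussianBlur(m,(0,0),1.2)).sum()/m.sum() for (i,T,k),m in zip(views,ms))
        s=np.vstack([x]+[x+np.eye(len(x))[j]*step[j] for j in range(len(x))])
        r=minimize(f,x,method="Nelder-Mead",options=dict(initial_simplex=s,xatol=1e-4,fatol=1e-4,maxiter=400));x=r.x
    return x,r.fun
def flat(z): return lambda x:(np.array([x[0],x[1],z]),R.from_euler("z",x[2],degrees=True))
E
cat > m1.py <<'E'
from fit import *
import pickle
d=pickle.load(open("cal.pkl","rb"));c,o=pickle.load(open("w1.pkl","rb"))
W=(c["color"],tow(c,o),K(c))
V=[(cv2.imread(f"pics/{n}0.png")[:,:,::-1],*d[n]) for n in("top","scene")]
for n,x0 in(("f2",[.468,.177,180]),("f3",[.467,-.018,135])):
    for v in(W,V[0],V[1]):print(n,*fit([v],flat(.02),x0,[.004,.004,5]))
def rk(x): return np.array(x[:3]),R.from_euler("z",x[3],degrees=True)*R.from_euler("y",-30,degrees=True)
for vs in([W],[W]+V,V,[W,V[0]]): print("f1",*fit(vs,rk,[.6,.157,.05,0],[.004,.004,.01,3],6))
E
python3 m1.py
```

```text
f2 [4.74980938e-01 1.78790227e-01 1.83063628e+02] 0.12835276319302305
f2 [4.75731848e-01 1.78924500e-01 1.79713329e+02] 0.22055764356262564
f2 [  0.47723994   0.18031063 180.01366248] 0.1836855700363978
f3 [ 4.70758344e-01 -2.06414248e-02  1.39385547e+02] 0.26275382427114147
f3 [ 4.69394303e-01 -1.87383340e-02  1.38702304e+02] 0.19616684032711312
f3 [ 4.73973455e-01 -2.17093905e-02  1.44437054e+02] 0.31035277358806773
f1 [0.60540887 0.15777384 0.03784399 0.98663511] 0.12643187669925637
f1 [0.59576535 0.15563834 0.05301926 2.92243206] 0.8212603345871106
f1 [0.59562925 0.15492758 0.05279793 3.06808226] 0.5777435522175901
f1 [0.59735304 0.15475136 0.05035289 2.04289485] 0.42706098417328364
```

```bash
python3 - <<'E'
from fit import *
import pickle
d=pickle.load(open("cal.pkl","rb"));c,o=pickle.load(open("w1.pkl","rb"))
W=(c["color"],tow(c,o),K(c))
L=[W]+[(cv2.imread(f"pics/{n}0.png")[:,:,::-1],*d[n]) for n in("top","scene")]
for (I,T,k),roi in zip(L,[(0,250),(380,460),(400,460)]):
    h=cv2.cvtColor(np.ascontiguousarray(I),cv2.COLOR_RGB2HSV);m=((h[...,0]<6)|(h[...,0]>174))&(h[...,1]>190)&(h[...,2]>110)
    m[:,:roi[0]]=0;m[:,roi[1]:]=0
    n,l,s,ce=cv2.connectedComponentsWithStats(m.astype(np.uint8));j=1+s[1:,4].argmax();print(ce[j],s[j,4],ray(T,k,*ce[j],.092).round(4))
f=lambda u,v:(640-u*.8,480-v*.8)
for n,u,v in(("BL",585,320),("hole",599,313),("footarm pin",706,308)):
    print(n,ray(W[1],W[2],*f(u,v),.015).round(4))
print(row([.43,-.17,.20],quat(175)))
E
```

```text
[ 72.09007353 217.07904412] 544 [ 0.4343 -0.1637  0.092 ]
[413.42727273 308.96363636] 110 [ 0.434  -0.1637  0.092 ]
[431.64705882 235.42352941] 85 [ 0.4405 -0.1655  0.092 ]
BL [ 0.4578 -0.1041  0.015 ]
hole [ 0.4645 -0.1181  0.015 ]
footarm pin [ 0.4694 -0.2194  0.015 ]
[7.9, -242.1, 75.9, 0.0, -0.1, 5.1]
```

Request:
move_arm(
  moves=[
    [[8,-240,65,0,0,5],[8,-240,65,0,0,5],[8,-240,65,0,0,5],[8,-240,65,0,0,5],[8,-240,65,0,0,5],[8,-240,65,0,0,5],[8,-240,65,0,0,5]],
  ],
)

```text
clock: 2.4
eef_pos: [0.43, -0.1672, 0.2115]
ee_rot: [0.043, 0.999, 0.001, -0.001]
wrist_force: [-0.1, 1.1, 1.0]
opening: 0.0855
grip_force: 0.0
```

```bash
python3 - <<'E'
from h import *
import pickle
o=ctrl.get_obs();print(o["eef_pos"],o["ee_rot"])
c=ctrl.read_camera("wrist");pickle.dump((c,o),open("w2.pkl","wb"))
cv2.imwrite("pics/w2.png",cv2.rotate(cv2.resize(c["color"],(800,600),interpolation=2)[:,:,::-1],cv2.ROTATE_180))
E
```

```text
[ 0.43003105 -0.16715986  0.21146175] [ 4.29934655e-02  9.99074908e-01  7.87940691e-04 -5.19380515e-04]
```

View pics/w2.png

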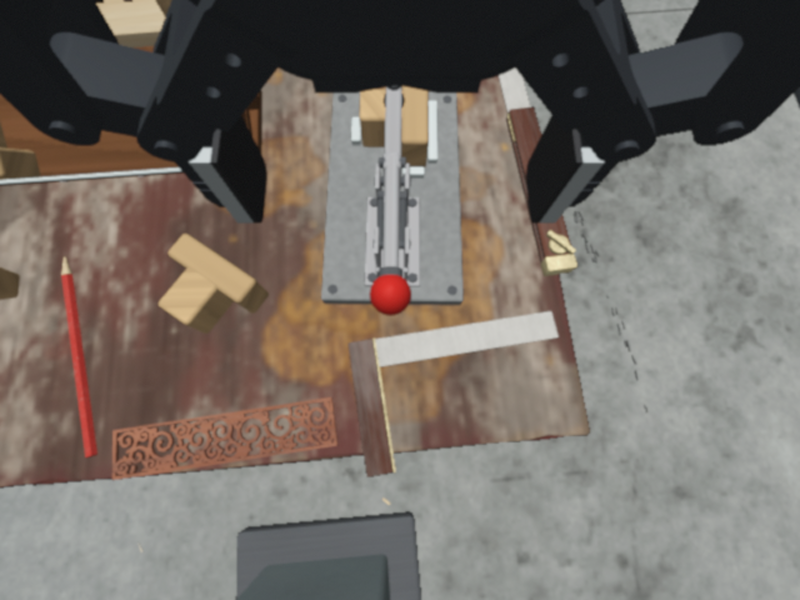

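The clamp is aligned with the tool: knob at (390,295), board holes at (336,290), (452,291), (342,98) and (450,98).

```bash
python3 - <<'E'
from fit import *
import pickle
c,o=pickle.load(open("w2.pkl","rb"));T,k=tow(c,o),K(c)
f=lambda u,v:(640-u*.8,480-v*.8)
P=[ray(T,k,*f(u,v),.015)[:2] for u,v in((336,290),(452,291),(342,98),(450,98),(322.5,301),(462.5,301))]
P=np.array(P);print(P.round(4))
e=(P[2]+P[3]-P[0]-P[1]);l=P[0]+P[2]-P[1]-P[3];print("yaw",np.degrees(np.arctan2(e[1],e[0])),np.degrees(np.arctan2(-l[0],l[1])),"centre",P[:4].mean(0))
print("knob",ray(T,k,*f(390.5,294.5),.092))
print("f3",*fit([(c["color"],T,k)],flat(.02),[.47,-.019,139],[.004,.004,5]))
print(row([.4345,-.164,.075],quat(175.3)))
E
```

```text
[[ 0.464  -0.1208]
 [ 0.4552 -0.2131]
 [ 0.6462 -0.1349]
 [ 0.6377 -0.2332]
 [ 0.4558 -0.1096]
 [ 0.4462 -0.2205]]
yaw -5.365028525142665 -5.184076337861631 centre [ 0.55075303 -0.17551297]
knob [ 0.43473215 -0.16334813  0.092     ]
f3 [ 4.69093878e-01 -2.06166609e-02  1.40235595e+02] 0.11858708813969791
[-3.9, 2.6, 136.8, 0.1, -0.0, -0.1]
```

Request:
move_arm(
  moves=[
    [[-4,3,50,0,0,0],[-4,3,100,0,0,0],[-4,3,138,0,0,0],[-4,3,138,0,0,0]],
  ],
)

```text
clock: 2.85
eef_pos: [0.4316, -0.161, 0.0703]
ee_rot: [0.041, 0.999, 0.003, -0.005]
wrist_force: [-0.7, 0.3, 1.1]
opening: 0.0855
grip_force: 0.0
```

Request:
move_arm(
  moves=[
    [[0,0,0,0,0,0],[0,0,0,0,0,0],[0,0,0,0,0,0],[0,0,0,0,0,0],[0,0,0,0,0,0],[0,0,0,0,0,0]],
  ],
  gripper=20,
  force=40,
)

```text
clock: 3.45
eef_pos: [0.4363, -0.1641, 0.0747]
ee_rot: [0.044, 0.999, 0.001, 0.001]
wrist_force: [2.0, 5.7, 3.5]
opening: 0.0238
grip_force: 39.0
```

Request:
move_arm(
  moves=[
    [[-1,0,-8,0,0,0],[-1,0,-16,0,0,0],[-2,0,-26,0,0,0],[-3,0,-35,0,0,0],[-5,0,-44,0,0,0],[-7,0,-51,0,0,0],[-10,0,-57,0,0,0],[-15,0,-65,0,0,0],[-22,0,-72,0,0,0],[-33,0,-77,0,0,0],[-46,0,-79,0,0,0],[-46,0,-79,0,0,0]],
  ],
)

```text
clock: 4.65
eef_pos: [0.4823, -0.1684, 0.1533]
ee_rot: [0.042, 0.999, 0.001, 0.0]
wrist_force: [-0.9, 6.0, -0.8]
opening: 0.0223
grip_force: 39.9
```

Request:
move_arm(
  moves=[
    [[-9,0,0,0,0,0],[-18,0,1,0,0,0],[-32,0,4,0,0,0],[-45,0,9,0,0,0],[-45,0,9,0,0,0]],
  ],
)

```text
clock: 5.15
eef_pos: [0.528, -0.1742, 0.1431]
ee_rot: [0.042, 0.999, -0.001, 0.001]
wrist_force: [-1.1, -0.4, -0.6]
opening: 0.0203
grip_force: 0.0
```

Request:
move_arm(
  moves=[
    [[0,0,0,0,0,0],[0,0,0,0,0,0],[0,0,0,0,0,0],[0,0,0,0,0,0],[0,0,-50,0,0,0],[0,0,-100,0,0,0],[0,0,-120,0,0,0]],
  ],
  gripper=85,
)

```text
clock: 5.85
eef_pos: [0.5276, -0.174, 0.2689]
ee_rot: [0.042, 0.999, -0.002, 0.004]
wrist_force: [1.0, -0.9, -0.2]
opening: 0.0852
grip_force: 0.0
```

```bash
python3 - <<'E'
from h import *
import pickle
for n in("scene","top"):
    c=snap(n,n+"1.png");I=np.ascontiguousarray(c["color"])
    h=cv2.cvtColor(I,cv2.COLOR_RGB2HSV);m=((h[...,0]<6)|(h[...,0]>174))&(h[...,1]>190)&(h[...,2]>110)
    m[:,:380]=0;m[320:]=0
    nn,l,s,ce=cv2.connectedComponentsWithStats(m.astype(np.uint8));j=1+s[1:,4].argmax();print(n,ce[j],s[j,4],ray(tow(c),K(c),*ce[j],.162).round(4))
print(ctrl.get_obs()["eef_pos"])
# foot_2 pick pose
print(row([.476,.1785,.15],quat(91)))
E
```

```text
Traceback (most recent call last):
ValueError: attempt to get argmax of an empty sequence
```

```bash
python3 - <<'E'
from h import *
print(row([.476,.1785,.2],quat(91)))
E
```

```text
[83.0, 347.4, 68.4, 0.3, 0.7, 84.1]
```

Request:
move_arm(
  moves=[
    [[83,347,40,0,0,84],[83,347,40,0,0,84],[83,347,40,0,0,84],[83,347,40,0,0,84],[83,347,40,0,0,84],[83,347,40,0,0,84],[83,347,40,0,0,84],[83,347,40,0,0,84],[83,347,40,0,0,84],[83,347,40,0,0,84],[83,347,68,0,0,84],[83,347,68,0,0,84]],
  ],
)

```text
clock: 7.1
eef_pos: [0.4697, 0.1792, 0.1928]
ee_rot: [0.7, 0.714, -0.003, -0.002]
wrist_force: [0.1, -0.1, -0.1]
opening: 0.0854
grip_force: 0.0
```

```bash
python3 - <<'E'
from fit import *
import pickle
o=ctrl.get_obs();c=ctrl.read_camera("wrist");pickle.dump((c,o),open("w3.pkl","wb"))
a=cv2.resize(c["color"],(400,300),interpolation=3)[:,:,::-1]
s=snap("scene","s2.png");t=snap("top","t2.png")
b=cv2.resize(s["color"][150:330,180:500,::-1],(400,225));e=t["color"][130:330,200:480,::-1]
can=np.zeros((600,800,3),np.uint8);can[:300,:400]=a;can[300:525,:400]=b;can[:286,400:]=cv2.resize(e,(400,286));cv2.imwrite("pics/v3.png",can)
for v in[(c["color"],tow(c,o),K(c))]: print(*fit([v],flat(.02),[.4755,.179,181.5],[.003,.003,3]))
print(o["eef_pos"])
E
```

```text
[4.75190116e-01 1.79300160e-01 1.84043673e+02] 0.12963993645310218
[0.46973414 0.17918488 0.19275855]
```

View pics/v3.png

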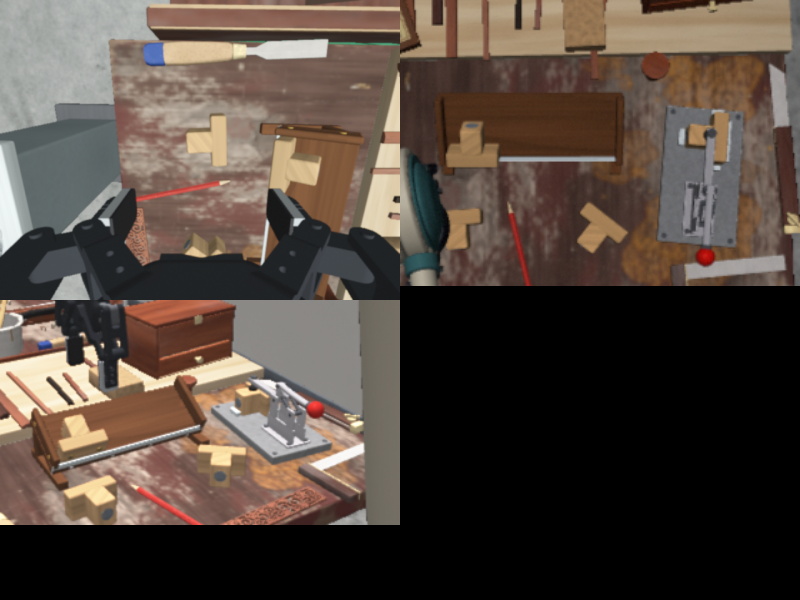

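Foot_2 sits where fitted, but the clamp knob is back at its clamped place: it slipped out near upright. I'll take foot_2 now, then redo the clamp with a stronger, deeper pinch.

Request:
move_arm(
  moves=[
    [[0,6,50,0,0,0],[0,6,100,0,0,0],[0,6,150,0,0,0],[0,6,184,0,0,0],[0,6,184,0,0,0],[0,6,184,0,0,0]],
  ],
)

```text
clock: 7.85
eef_pos: [0.4798, 0.18, 0.0126]
ee_rot: [0.7, 0.714, 0.0, 0.0]
wrist_force: [-0.0, -0.1, 0.5]
opening: 0.0848
grip_force: 0.0
```

Request:
move_arm(
  moves=[
    [[0,0,0,0,0,0],[0,0,0,0,0,0],[0,0,0,0,0,0],[0,0,0,0,0,0],[0,0,0,0,0,0],[0,0,-50,0,0,0],[0,0,-100,0,0,0],[0,0,-150,0,0,0],[0,0,-150,0,0,0]],
  ],
  gripper=50,
  force=60,
)

```text
clock: 8.75
eef_pos: [0.4839, 0.1811, 0.1702]
ee_rot: [0.7, 0.714, 0.008, 0.005]
wrist_force: [1.6, -0.2, -0.7]
opening: 0.0551
grip_force: 65.2
```

```bash
cat > lk.py <<'E'
import sys
from fit import *
import pickle
n=sys.argv[1]
o=ctrl.get_obs();c=ctrl.read_camera("wrist");pickle.dump((c,o),open(n+".pkl","wb"))
cv2.imwrite("pics/"+n+".png",c["color"][:,:,::-1])
print(o["eef_pos"],R.from_quat(o["ee_rot"]).as_matrix().round(4).tolist(),o["opening"])
E
python3 lk.py w4
```

```text
[0.48388362 0.18111126 0.17022818] [[-0.0202, 0.9996, 0.0177], [0.9998, 0.0201, 0.0041], [0.0037, 0.0177, -0.9998]] 0.055054868774020896
```

View pics/w4.png

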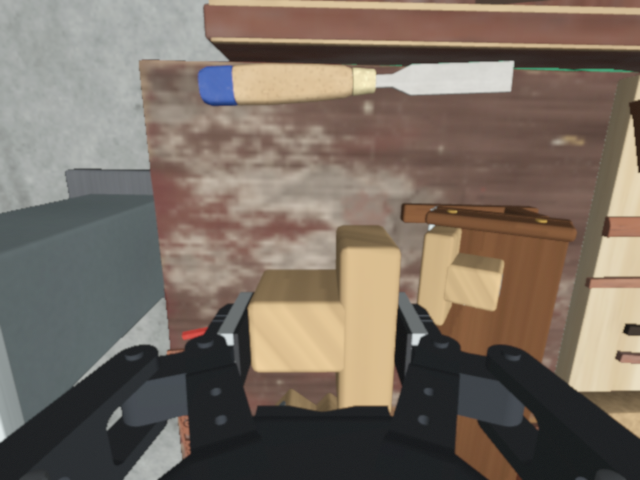

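Foot_2 is held squarely with the crown down-slope (crown rows 270–372, columns 250–343; brim columns 337–398). Next I measure its in-hand offset and refine the rack pose.

```bash
python3 - <<'E'
from fit import *
import pickle
c,o=pickle.load(open("w4.pkl","rb"));k=K(c);T=np.array(c["tool_from_camera"])
g=cv2.GaussianBlur(cv2.cvtColor(c["color"],cv2.COLOR_RGB2GRAY).astype(float),(0,0),1)
for col,a,b in((275,255,390),(300,255,390),(320,255,390),(368,215,300)):
    p=g[a:b,col-8:col+9].mean(1);d=np.diff(p);i=np.argsort(-abs(d))[:8];print(col,sorted((int(a+j),round(d[j],1)) for j in i))
for r in(226,247,268,272,370,374): print(r,[np.round(ray(T,k,300,r,z)[0]*1000,1) for z in(-.0274,.0126)])
# crown end / brim columns -> tool y
for u in(250,398,343): print(u,(ray(T,k,u,320,-.0274)[1]*1000).round(1))
E
cat >> m1.py <<'E'
print('---')
U=[W]
for n in("w3","w4","w2"):
    c,o=pickle.load(open(n+".pkl","rb"))
    if n!="w2": U.append((c["color"],tow(c,o),K(c)))
rk2=rk
for vs in([U[1]],[U[2]],[U[0],U[1]],[U[0],U[2]],U,U+[V[0]]): print("f1",*fit(vs,rk,[.599,.156,.048,1],[.004,.004,.006,3],6))
E
python3 m1.py | sed -n '/---/,$p'
```

```text
275 [(268, np.float64(-14.7)), (269, np.float64(-15.6)), (301, np.float64(16.7)), (302, np.float64(16.3)), (370, np.float64(-22.3)), (371, np.float64(-29.0)), (372, np.float64(-25.1)), (373, np.float64(-14.0))]
300 [(268, np.float64(-17.2)), (269, np.float64(-17.4)), (300, np.float64(13.3)), (301, np.float64(16.4)), (302, np.float64(15.9)), (370, np.float64(-20.4)), (371, np.float64(-25.1)), (372, np.float64(-20.8))]
320 [(268, np.float64(-19.1)), (269, np.float64(-19.7)), (300, np.float64(14.0)), (301, np.float64(17.1)), (302, np.float64(16.5)), (370, np.float64(-21.4)), (371, np.float64(-26.4)), (372, np.float64(-21.3))]
368 [(223, np.float64(-7.9)), (224, np.float64(-10.1)), (225, np.float64(-6.9)), (245, np.float64(11.9)), (246, np.float64(16.6)), (247, np.float64(18.0)), (248, np.float64(15.3)), (249, np.float64(9.9))]
226 [np.float64(43.3), np.float64(34.2)]
247 [np.float64(36.1), np.float64(24.4)]
268 [np.float64(28.5), np.float64(14.2)]
272 [np.float64(27.1), np.float64(12.2)]
370 [np.float64(-12.0), np.float64(-40.6)]
374 [np.float64(-13.8), np.float64(-42.9)]
250 -26.0
398 27.1
343 7.4
---
f1 [ 0.601346    0.14898432  0.04146613 -1.1059131 ] 0.07056303450069912
f1 [ 0.60321003  0.14673429  0.03700269 -0.84652311] 0.05490553234044073
f1 [ 0.59680946  0.15354419  0.05033479 -0.53658068] 0.2392627702846714
f1 [ 0.596662    0.15340368  0.05024626 -0.9673705 ] 0.2238780899214773
f1 [ 0.59701872  0.15311396  0.05005364 -1.73674616] 0.3568632344832324
f1 [ 0.59620997  0.15333299  0.0509996  -0.96502038] 0.5828561255140671
```

```bash
python3 - <<'E'
from fit import *
import pickle
d=pickle.load(open("cal.pkl","rb"));c,o=pickle.load(open("w1.pkl","rb"));T,k=tow(c,o),K(c)
I=cv2.rotate(c["color"],cv2.ROTATE_180)
crop=cv2.resize(I[60:190,190:450],(780,390),interpolation=cv2.INTER_CUBIC)
cv2.imwrite("pics/rk.png",crop[:,:,::-1])
E
```

```text
(no output)
```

View pics/rk.png

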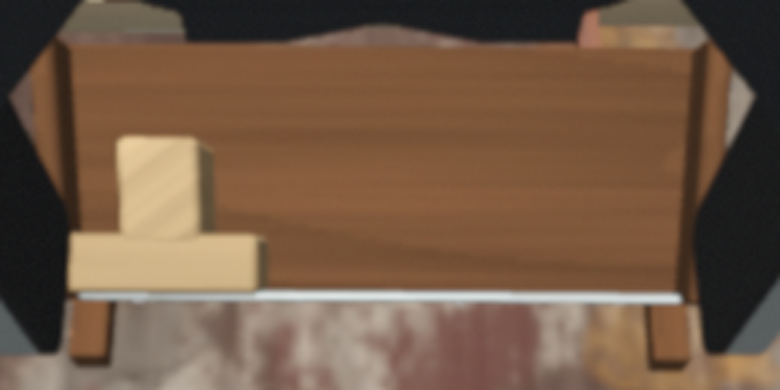

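```bash
python3 - <<'E'
from fit import *
import pickle
c,o=pickle.load(open("w1.pkl","rb"));T,k=tow(c,o),K(c)
w=lambda x,y,z:ray(T,k,639.5-(190+x/3-.33),479.5-(60+y/3-.33),z).round(4)
for n,x,y,z in(("ledgeL",78,292,.028),("ledgeR",682,294,.028),("topL",70,45,.0662),("topR",695,48,.0662),("botR",681,290,.0192),("brimL",70,232,.055),("brimR",258,235,.055)):print(n,w(x,y,z))
print("pred f1 brim top corners",[ (np.array([.5965,.1533,.0505])+R.from_euler("y",-30,degrees=True).apply([x,s*.036,.02])).round(4).tolist() for x in(-.028,-.006) for s in(1,-1)])
E
```

```text
ledgeL [0.5781 0.1959 0.028 ]
ledgeR [ 0.5774 -0.0507  0.028 ]
topL [0.666  0.1955 0.0662]
topR [ 0.6648 -0.0521  0.0662]
botR [ 0.5839 -0.0532  0.0192]
brimL [0.5893 0.1924 0.055 ]
brimR [0.5881 0.1197 0.055 ]
pred f1 brim top corners [[0.5623, 0.1893, 0.0538], [0.5623, 0.1173, 0.0538], [0.5813, 0.1893, 0.0648], [0.5813, 0.1173, 0.0648]]
```

The bed runs from (75,45)–(692,48) at the top to the ledge at (78,295)–(682,298), so the row centre is at y ≈ 0.072 and rack yaw is about −0.3°. This agrees with the foot_1 fit.

```bash
cat >> h.py <<'E'
QB=quat(89.7,0,-30);N=np.array([-.5,0,.866]);XB=np.array([.866,0,.5])
def seat(y,up=0,out=0,h=.0095,dy=0): return np.array([.5965,y-dy,.0505])+N*(h-.02+out)+XB*up
E
python3 - <<'E'
from h import *
o=ctrl.get_obs();print(o["eef_pos"],o["opening"],o["wrist_force"])
print(row(seat(.0992,.005,.09,dy=.0008),QB),seat(.0992,.005,.09))
E
```

```text
[0.48148487 0.18053939 0.16667062] 0.05490070021941475 [ 0.08803836 -0.94950075 -1.55904944]
[-83.8, 77.4, 45.5, -29.4, -0.5, 1.4] [0.56108  0.0992   0.121847]
```

Request:
move_arm(
  moves=[
    [[-84,77,0,-29,0,1],[-84,77,40,-29,0,1],[-84,77,40,-29,0,1],[-84,77,40,-29,0,1],[-84,77,40,-29,0,1],[-84,77,40,-29,0,1]],
  ],
)

```text
clock: 9.4
eef_pos: [0.5562, 0.0973, 0.1208]
ee_rot: [0.684, 0.686, 0.178, 0.174]
wrist_force: [1.0, 0.4, -1.8]
opening: 0.0549
grip_force: 65.2
```

```bash
python3 lk.py w5; python3 - <<'E'
from h import *
o=ctrl.get_obs();print(o["eef_pos"],o["qd"].round(3),o["wrist_force"])
print(row(seat(.0992,.005,.02,dy=.0008),QB))
E
```

```text
[0.55622816 0.09734901 0.12083767] [[-0.0032, 0.8764, 0.4816], [1.0, 0.0008, 0.0052], [0.0042, 0.4816, -0.8764]] 0.05485548809750126
[0.55833947 0.09768255 0.12232119] [ 0.005  0.    -0.042 -0.002 -0.011  0.001] [ 0.47802517  0.01567733 -1.81878288]
[0.3, 3.4, 71.7, -1.0, -0.5, 0.3]
```

View pics/w5.png

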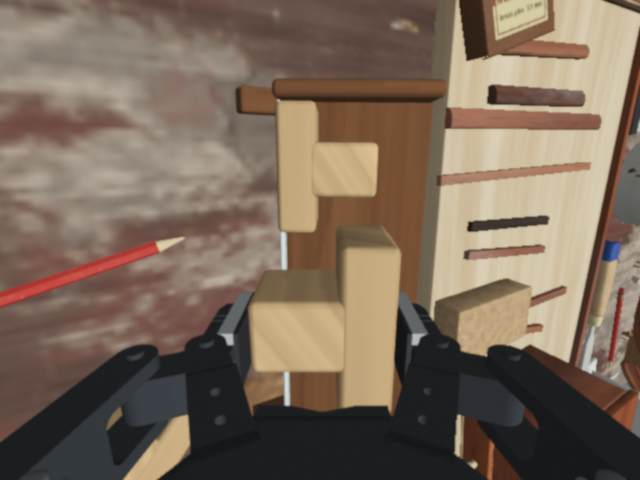

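The view is normal to the bed: foot_1 is at (300,165) with its crown right, the held foot_2 below it is parallel, and the ledge line is at column 285. I'll refine foot_1's pose with this settled view.

```bash
cat > m2.py <<'E'
from fit import *
import pickle
for n in("a","b"):
    o=ctrl.get_obs();c=ctrl.read_camera("wrist");pickle.dump((c,o),open("w6.pkl","wb"));print(o["eef_pos"])
U={}
for n in("w1","w3","w4","w6"):
    c,o=pickle.load(open(n+".pkl","rb"));U[n]=(c["color"],tow(c,o),K(c))
rk=lambda x:(np.array(x[:3]),R.from_euler("z",-.3,degrees=True)*R.from_euler("y",-30,degrees=True))
for s in(["w6"],["w1","w6"],["w1","w3","w6"],["w1","w3","w4","w6"]):
    print(s,*fit([U[n] for n in s],rk,[.5965,.1533,.0505],[.003,.003,.005],5))
c,o=pickle.load(open("w6.pkl","rb"))
print(row(seat(.0992,.005,.02,dy=.0008),QB))
E
python3 m2.py
```

```text
[0.55833947 0.09768255 0.12232119]
[0.55937582 0.09785284 0.12304328]
['w6'] [0.59989278 0.1532304  0.04676688] 0.038190023652940476
['w1', 'w6'] [0.59746091 0.15346023 0.04956325] 0.15878714274398445
['w1', 'w3', 'w6'] [0.59724768 0.15332232 0.04981088] 0.2752432347213275
['w1', 'w3', 'w4', 'w6'] [0.59701344 0.15320036 0.05028696] 0.3899834846927258
[0.0, 1.6, 71.9, -0.9, -0.5, 0.3]
```

Request:
move_arm(
  moves=[
    [[0,1,35,-1,-0.5,0],[0,1,65,-1,-0.5,0],[0,1,78,-1,-0.5,0],[0,1,78,-1,-0.5,0],[0,1,78,-1,-0.5,0],[0,1,78,-1,-0.5,0]],
  ],
)

```text
clock: 10.15
eef_pos: [0.597, 0.0981, 0.0549]
ee_rot: [0.683, 0.683, 0.182, 0.185]
wrist_force: [-0.5, 0.3, -1.0]
opening: 0.0549
grip_force: 66.9
```

```bash
python3 - <<'E'
from h import *
o=ctrl.get_obs();print(o["eef_pos"],o["wrist_force"])
print(row(seat(.0992,.005,0,dy=.0008),QB))
E
```

```text
[0.59696393 0.0980649  0.05488541] [-0.45890813  0.2967065  -0.95610116]
[0.4, 2.4, 14.1, 0.1, 0.0, 0.3]
```

Step down gently with the force reading; predicted contact is 14 mm further.

Request:
move_arm(
  moves=[
    [[0,2,5,0,0,0],[0,2,9,0,0,0],[0,2,11,0,0,0],[0,2,11,0,0,0],[0,2,11,0,0,0]],
  ],
)

```text
clock: 10.65
eef_pos: [0.6001, 0.098, 0.0516]
ee_rot: [0.682, 0.683, 0.183, 0.186]
wrist_force: [-40.5, 0.7, 61.1]
opening: 0.0547
grip_force: 77.8
```

Request:
move_arm(
  moves=[
    [[0,0,2,0,0,0],[0,0,4,0,0,0],[0,0,4,0,0,0],[0,0,4,0,0,0]],
  ],
)

```text
clock: 11.05
eef_pos: [0.6014, 0.098, 0.0498]
ee_rot: [0.682, 0.683, 0.184, 0.187]
wrist_force: [-52.8, -1.2, 75.3]
opening: 0.0551
grip_force: 85.7
```

Request:
move_arm(
  moves=[
    [[0,0,-8,0,0,0],[0,0,-11,0,0,0],[0,0,-11,0,0,0]],
  ],
)

```text
clock: 11.35
eef_pos: [0.6003, 0.0978, 0.0524]
ee_rot: [0.683, 0.683, 0.182, 0.185]
wrist_force: [-0.5, 0.0, -1.2]
opening: 0.0548
grip_force: 74.4
```

```bash
python3 lk.py w7; python3 - <<'E'
from h import *
s=snap("scene","s7.png")["color"]
a=cv2.imread("pics/w7.png");can=np.zeros((600,800,3),np.uint8)
can[:300,:400]=cv2.resize(a[60:,80:560][:360],(400,300));can[:300,400:]=cv2.resize(s[180:300,180:340,::-1],(400,300),interpolation=2)
can[300:,:800]=cv2.resize(s[150:330,160:400,::-1],(800,600),interpolation=2)[200:500]
cv2.imwrite("pics/v7.png",can);o=ctrl.get_obs();print(o["wrist_force"],o["opening"])
E
```

```text
[0.60028341 0.09784116 0.05236095] [[0.0012, 0.8651, 0.5015], [1.0, 0.0004, -0.0032], [-0.003, 0.5015, -0.8651]] 0.05479637772854304
[-0.26718424  0.11332906 -1.28940906] 0.054892417095313346
```

View pics/v7.png

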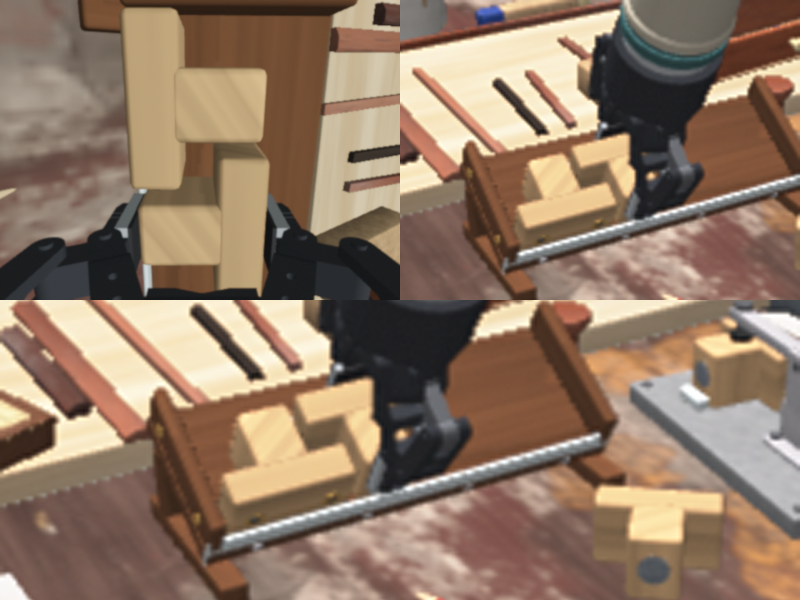

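Upper left: foot_2 is interlocked beside foot_1, its brim back (column 268) level with foot_1's crown end (266), and the scene view confirms it lies in the row. The force came from bed contact, so the bed is about 9 mm higher than I modelled. I'll slide it down to the ledge.

Request:
move_arm(
  moves=[
    [[0,-2,0,0,0,0],[0,-4,0,0,0,0],[0,-5,0,0,0,0],[0,-5,0,0,0,0],[0,-5,0,0,0,0]],
  ],
)

```text
clock: 11.95
eef_pos: [0.598, 0.098, 0.05]
ee_rot: [0.683, 0.682, 0.184, 0.185]
wrist_force: [5.3, -0.3, -1.4]
opening: 0.0548
grip_force: 74.2
```

Request:
move_arm(
  moves=[
    [[0,-2,0,0,0,0],[0,-2,2,0,0,0],[0,-2,3,0,0,0],[0,-2,3,0,0,0]],
  ],
)

```text
clock: 12.35
eef_pos: [0.5989, 0.0983, 0.0486]
ee_rot: [0.682, 0.682, 0.185, 0.187]
wrist_force: [0.8, -1.1, 11.8]
opening: 0.0548
grip_force: 75.6
```

Request:
move_arm(
  moves=[
    [[0,0,-1,0,0,0],[0,0,-1,0,0,0],[0,0,-1,0,0,0],[0,0,-1,0,0,0],[0,0,-30,0,0,0],[0,0,-80,0,0,0],[0,0,-100,0,0,0],[0,0,-100,0,0,0],[0,0,-100,0,0,0]],
  ],
  gripper=85,
)

```text
clock: 13.25
eef_pos: [0.5449, 0.0981, 0.1319]
ee_rot: [0.683, 0.683, 0.182, 0.184]
wrist_force: [0.1, 0.3, 0.2]
opening: 0.0852
grip_force: 0.0
```

```bash
cat > m3.py <<'E'
from fit import *
import pickle
for n in range(3):
    o=ctrl.get_obs();c=ctrl.read_camera("wrist")
pickle.dump((c,o),open("w8.pkl","wb"));cv2.imwrite("pics/w8.png",c["color"][:,:,::-1]);print(o["eef_pos"],o["wrist_force"])
v=[(c["color"],tow(c,o),K(c))]
up=R.from_euler("z",-.3,degrees=True)*R.from_euler("y",-30,degrees=True)
for z in (.050,.055):
  print(z,"f1",*fit(v,lambda x:(np.array([x[0],x[1],z]),up*R.from_euler("z",x[2],degrees=True)),[.597,.1533,0],[.003,.003,2],5))
  print(z,"f2",*fit(v,lambda x:(np.array([x[0],x[1],z]),up*R.from_euler("z",180+x[2],degrees=True)),[.597,.099,0],[.003,.003,2],5))
E
python3 m3.py
```

```text
[0.54473372 0.09796699 0.13054129] [-0.2547146   0.0851918   0.18661926]
0.05 f1 [ 0.59869559  0.15307585 -0.08360733] 0.04454344417192714
0.05 f2 [0.59845502 0.09542555 1.5467147 ] 0.05492609524130247
0.055 f1 [0.59612748 0.15365833 0.31143455] 0.09548539789850502
0.055 f2 [0.59509021 0.09725669 1.05835381] 0.08836878842124253
```

```bash
python3 - <<'E'
from h import *
a=row([.50,.04,.20],quat(160));b=row([.4697,-.0203,.12],quat(229.6));print(a,b)
o=ctrl.get_obs();r=R.from_quat(o["ee_rot"])
E
```

```text
[-58.3, -4.2, -82.5, 25.9, 18.4, -68.3] [-118.3, -70.3, -28.0, 13.0, 36.2, -135.7]
```

Request:
move_arm(
  moves=[
    [[0,0,-50,0,0,0],[-58,-4,-82,26,18.4,-68.3],[-58,-4,-82,26,18.4,-68.3],[-58,-4,-82,26,18.4,-68.3],[-58,-4,-82,26,18.4,-68.3],[-58,-4,-82,26,18.4,-68.3],[-58,-4,-82,26,18.4,-68.3],[-58,-4,-82,26,18.4,-68.3],[-58,-4,-82,26,18.4,-68.3],[-58,-4,-82,26,18.4,-68.3],[-58,-4,-82,26,18.4,-68.3]],
  ],
)

```text
clock: 14.5
eef_pos: [0.5015, 0.04, 0.1995]
ee_rot: [0.172, 0.985, -0.001, -0.001]
wrist_force: [-0.3, -0.5, 0.2]
opening: 0.0853
grip_force: 0.0
```

```bash
python3 - <<'E'
from h import *
o=ctrl.get_obs();print(o["eef_pos"],o["joint_pos"].round(2),row([.4697,-.0203,.12],quat(229.6)))
E
```

```text
[0.50147937 0.04002762 0.19952561] [-0.06  0.19  1.7  -0.    1.25 -1.28] [9.3, -67.3, 79.7, -0.1, -0.2, -69.4]
```

Request:
move_arm(
  moves=[
    [[9,-67,80,0,0,-69.4],[9,-67,80,0,0,-69.4],[9,-67,80,0,0,-69.4],[9,-67,80,0,0,-69.4],[9,-67,80,0,0,-69.4],[9,-67,80,0,0,-69.4],[9,-67,80,0,0,-69.4],[9,-67,80,0,0,-69.4],[9,-67,80,0,0,-69.4],[9,-67,80,0,0,-69.4],[9,-67,80,0,0,-69.4]],
  ],
)

```text
clock: 15.6
eef_pos: [0.4692, -0.0196, 0.1206]
ee_rot: [-0.417, 0.909, -0.0, -0.0]
wrist_force: [-0.6, 0.1, 0.0]
opening: 0.085
grip_force: 0.0
```

```bash
python3 - <<'E'
from fit import *
o=ctrl.get_obs();print(o["eef_pos"],o["joint_pos"].round(2))
c=ctrl.read_camera("wrist");x,e=fit([(c["color"],tow(c,o),K(c))],flat(.02),[.4697,-.0203,139.6],[.003,.003,3]);print(x,e)
print(row([.4697,-.0203,.009],quat(229.6)))
E
```

```text
[ 0.46924869 -0.01960205  0.12058259] [-0.19  0.21  1.89 -0.    1.03 -2.62]
[ 4.69446238e-01 -1.98064622e-02  1.39651408e+02] 0.10561134265086602
[0.2, -0.8, 111.7, -0.0, -0.0, -0.3]
```

Fit agrees to under 1 mm. Descend and grip.

Request:
move_arm(
  moves=[
    [[0,0,50,0,0,0],[0,0,90,0,0,0],[0,0,111,0,0,0],[0,0,111,0,0,0],[0,0,111,0,0,0]],
  ],
)

```text
clock: 16.15
eef_pos: [0.4698, -0.0197, 0.0104]
ee_rot: [-0.417, 0.909, -0.0, 0.0]
wrist_force: [0.1, 0.8, -0.6]
opening: 0.0848
grip_force: 0.0
```

Request:
move_arm(
  moves=[
    [[0,0,0,0,0,0],[0,0,0,0,0,0],[0,0,0,0,0,0],[0,0,0,0,0,0],[0,0,0,0,0,0]],
  ],
  gripper=50,
  force=60,
)

```text
clock: 16.65
eef_pos: [0.4707, -0.0198, 0.012]
ee_rot: [-0.418, 0.909, -0.002, 0.002]
wrist_force: [-0.4, 0.1, 5.2]
opening: 0.0551
grip_force: 62.9
```

Request:
move_arm(
  moves=[
    [[0,0,-50,0,0,0],[0,0,-100,0,0,0],[0,0,-150,0,0,0],[0,0,-150,0,0,30],[0,0,-150,0,0,70],[0,0,-150,0,0,70],[0,0,-150,0,0,70],[0,0,-150,0,0,70],[0,0,-150,0,0,70],[0,0,-150,0,0,70],[0,0,-150,0,0,70],[0,0,-150,0,0,70]],
  ],
)

```text
clock: 17.85
eef_pos: [0.469, -0.0194, 0.1607]
ee_rot: [0.18, 0.984, -0.0, 0.001]
wrist_force: [0.1, -0.5, -2.5]
opening: 0.0548
grip_force: 65.7
```

```bash
python3 - <<'E'
from h import *
o=ctrl.get_obs();print(o["eef_pos"],o["joint_pos"].round(2),row([.555,.0437,.137],QB))
E
```

```text
[ 0.46900588 -0.01943534  0.16073464] [-0.19  0.17  1.83 -0.    1.13 -1.4 ] [-58.1, 89.5, 23.8, -26.1, -18.1, 67.9]
```

The +5 N on closing shows the fingertips reach about 9 mm further when part-closed. That explains both the early "contact" (a tip on the ledge) and the knob slip. I'll set foot_3 down and regrip it higher.

Request:
move_arm(
  moves=[
    [[0,0,50,0,0,0],[0,0,100,0,0,0],[0,0,140,0,0,0],[0,0,148,0,0,0],[0,0,148,0,0,0],[0,0,148,0,0,0]],
  ],
)

```text
clock: 18.45
eef_pos: [0.4701, -0.0197, 0.013]
ee_rot: [0.178, 0.984, -0.0, 0.001]
wrist_force: [0.3, 0.8, -1.8]
opening: 0.0549
grip_force: 65.8
```

Request:
move_arm(
  moves=[
    [[0,0,0,0,0,0],[0,0,0,0,0,0],[0,0,0,0,0,0],[0,0,-6,0,0,0],[0,0,-11,0,0,0],[0,0,-11,0,0,0],[0,0,-11,0,0,0]],
  ],
  gripper=85,
)

```text
clock: 19.15
eef_pos: [0.4696, -0.0196, 0.0235]
ee_rot: [0.179, 0.984, -0.0, 0.001]
wrist_force: [-0.1, -0.0, -0.9]
opening: 0.0849
grip_force: 0.0
```

Request:
move_arm(
  moves=[
    [[0,0,0,0,0,0],[0,0,0,0,0,0],[0,0,0,0,0,0],[0,0,0,0,0,0],[0,0,0,0,0,0]],
  ],
  gripper=50,
  force=60,
)

```text
clock: 19.65
eef_pos: [0.4694, -0.0196, 0.0236]
ee_rot: [0.179, 0.984, -0.0, 0.001]
wrist_force: [-1.6, 1.1, 4.3]
opening: 0.0541
grip_force: 63.1
```

Request:
move_arm(
  moves=[
    [[0,0,-50,0,0,0],[0,0,-100,0,0,0],[0,0,-140,0,0,0],[0,0,-140,0,0,0],[0,0,-140,0,0,0]],
  ],
)

```text
clock: 20.15
eef_pos: [0.4691, -0.0194, 0.1634]
ee_rot: [0.179, 0.984, -0.0, 0.001]
wrist_force: [1.0, 0.4, -2.4]
opening: 0.0541
grip_force: 65.9
```

```bash
python3 - <<'E'
from h import *
o=ctrl.get_obs();print(o["eef_pos"],o["joint_pos"].round(2),row([.550,.0437,.147],QB))
E
```

```text
[ 0.46906181 -0.01944464  0.16335896] [-0.19  0.17  1.83 -0.    1.14 -1.4 ] [-53.5, 87.6, 16.5, -26.1, -18.1, 68.0]
```

Request:
move_arm(
  moves=[
    [[0,0,-20,0,0,0],[-53,88,16,-26,-18,68],[-53,88,16,-26,-18,68],[-53,88,16,-26,-18,68],[-53,88,16,-26,-18,68],[-53,88,16,-26,-18,68],[-53,88,16,-26,-18,68],[-53,88,16,-26,-18,68],[-53,88,16,-26,-18,68],[-53,88,16,-26,-18,68],[-53,88,16,-26,-18,68],[-53,88,16,-26,-18,68]],
  ],
)

```text
clock: 21.35
eef_pos: [0.5483, 0.0444, 0.1451]
ee_rot: [0.685, 0.683, 0.18, 0.18]
wrist_force: [0.5, 0.2, -1.9]
opening: 0.0545
grip_force: 65.9
```

```bash
cat > m4.py <<'E'
from fit import *
import pickle,sys
o=ctrl.get_obs();c=ctrl.read_camera("wrist")
pickle.dump((c,o),open(sys.argv[1]+".pkl","wb"));cv2.imwrite(f"pics/{sys.argv[1]}.png",c["color"][:,:,::-1]);print(o["eef_pos"],o["qd"].round(2))
v=[(c["color"],tow(c,o),K(c))]
up=R.from_euler("z",-.3,degrees=True)*R.from_euler("y",-30,degrees=True)
for z in(.0505,):
  for n,y,a in(("f1",.1533,0),("f2",.097,180)):
    print(z,n,*fit(v,lambda x:(np.array([x[0],x[1],z]),up*R.from_euler("z",a+x[2],degrees=True)),[.597,y,0],[.003,.003,2],5))
# held foot: in tool frame, param x offset & height
h=float(sys.argv[2]);s=float(sys.argv[3])
T=np.array(c["tool_from_camera"])
q=R.from_matrix(np.array([[0,s,0],[s,0,0],[0,0,-1.]]) )
print("held",*fit([(c["color"],T,K(c))],lambda x:(np.array([x[0],0,h-.02]),q*R.from_euler("z",x[1],degrees=True)),[0,0],[.002,1],5))
y=float(sys.argv[4])
print(row(seat(y,.004,.02,h=h),QB))
E
python3 m4.py w9 .0236 1 .0437
```

```text
[0.54834778 0.0444418  0.14506014] [-0.01 -0.   -0.04  0.   -0.01  0.01]
0.0505 f1 [0.59819585 0.15437743 0.09658211] 0.06607382437215574
0.0505 f2 [0.5984028  0.09708657 0.75727058] 0.062520546468702
held [-0.00089868 -0.78582764] 0.06891132105781225
[-0.4, -2.5, 82.6, -0.4, -0.1, 0.1]
```

Request:
move_arm(
  moves=[
    [[0,-2,40,0,0,0],[0,-2,70,0,0,0],[0,-2,82,0,0,0],[0,-2,82,0,0,0],[0,-2,90,0,0,0],[0,-2,95,0,0,0],[0,-2,95,0,0,0],[0,-2,95,0,0,0]],
  ],
)

```text
clock: 22.2
eef_pos: [0.5954, 0.044, 0.0644]
ee_rot: [0.685, 0.682, 0.182, 0.182]
wrist_force: [-0.4, -0.5, -2.2]
opening: 0.0542
grip_force: 65.9
```

```bash
python3 - <<'E'
from h import *
print(ctrl.get_obs()["wrist_force"],row(seat(.0445,.004,0,h=.0236),QB))
E
```

```text
[-0.38190052 -0.50323142 -2.16693798] [0.5, -2.0, 9.0, -0.1, -0.0, 0.0]
```

Request:
move_arm(
  moves=[
    [[0,-1,3,0,0,0],[0,-2,5,0,0,0],[0,-2,7,0,0,0],[0,-2,7,0,0,0]],
  ],
)

```text
clock: 22.6
eef_pos: [0.5966, 0.044, 0.0622]
ee_rot: [0.684, 0.682, 0.184, 0.185]
wrist_force: [-29.4, -2.7, 41.7]
opening: 0.0541
grip_force: 72.5
```

Request:
move_arm(
  moves=[
    [[0,0,1,0,0,0],[0,0,2,0,0,0],[0,0,2,0,0,0]],
  ],
)

```text
clock: 22.9
eef_pos: [0.5966, 0.0441, 0.0621]
ee_rot: [0.683, 0.682, 0.184, 0.186]
wrist_force: [-41.9, -4.9, 62.1]
opening: 0.0543
grip_force: 75.0
```

Request:
move_arm(
  moves=[
    [[0,0,-6,0,0,0],[0,-2,-7,0,0,0],[0,-4,-7,0,0,0],[0,-5,-7,0,0,0],[0,-5,-7,0,0,0]],
  ],
)

```text
clock: 23.4
eef_pos: [0.5926, 0.044, 0.0602]
ee_rot: [0.685, 0.681, 0.183, 0.184]
wrist_force: [-5.8, 1.3, 13.0]
opening: 0.0539
grip_force: 68.2
```

Request:
move_arm(
  moves=[
    [[0,-2,0,0,0,0],[0,-3,0,0,0,0],[0,-3,0,0,0,0]],
  ],
)

```text
clock: 23.7
eef_pos: [0.5925, 0.0439, 0.0601]
ee_rot: [0.684, 0.68, 0.185, 0.186]
wrist_force: [0.1, 3.8, 11.6]
opening: 0.0543
grip_force: 67.8
```

Request:
move_arm(
  moves=[
    [[0,1,-1,0,0,0],[0,1,-1,0,0,0],[0,1,-1,0,0,0],[0,1,-1,0,0,0],[0,1,-30,0,0,0],[0,1,-80,0,0,0],[0,1,-110,0,0,0],[0,1,-110,0,0,0],[0,1,-110,0,0,0]],
  ],
  gripper=85,
)

```text
clock: 24.6
eef_pos: [0.5338, 0.0442, 0.1534]
ee_rot: [0.685, 0.682, 0.182, 0.182]
wrist_force: [0.2, 0.8, 0.3]
opening: 0.0848
grip_force: 0.0
```

```bash
python3 - <<'E'
from fit import *
import pickle
o=ctrl.get_obs();c=ctrl.read_camera("wrist");s=ctrl.read_camera("scene");t=ctrl.read_camera("top")
for z in(.0505,.056):
  for n,y,a in(("f1",.1533,0),("f2",.097,180),("f3",.0437,0)):
    up=R.from_euler("z",-.3,degrees=True)*R.from_euler("y",-30,degrees=True)
    print(z,n,[ (q[0].round(4),round(q[1],3)) for q in [fit([(k["color"],tow(k,o),K(k))],lambda x:(np.array([x[0],x[1],z]),up*R.from_euler("z",a+x[2],degrees=True)),[.597,y,0],[.003,.003,2],5) for k in (c,t)]])
can=np.zeros((600,800,3),np.uint8);can[:300,:400]=cv2.resize(c["color"],(400,300))[:,:,::-1]
can[:300,400:]=cv2.resize(t["color"][170:275,210:350,::-1],(400,300),interpolation=2)
can[300:]=cv2.resize(s["color"][210:330,170:490,::-1],(800,300),interpolation=2);cv2.imwrite("pics/v10.png",can)
E
```

```text
0.0505 f1 [(array([ 0.5983,  0.1539, -1.1519]), np.float64(0.073)), (array([0.5948, 0.1533, 1.2628]), np.float64(0.163))]
0.0505 f2 [(array([0.5979, 0.0968, 1.2038]), np.float64(0.082)), (array([0.5944, 0.1001, 2.874 ]), np.float64(0.264))]
0.0505 f3 [(array([ 0.5979,  0.0418, -1.3846]), np.float64(0.081)), (array([0.5908, 0.0448, 3.1459]), np.float64(0.171))]
0.056 f1 [(array([0.596 , 0.1525, 0.1727]), np.float64(0.096)), (array([0.5955, 0.1533, 0.3335]), np.float64(0.186))]
0.056 f2 [(array([0.5954, 0.0971, 1.6788]), np.float64(0.134)), (array([ 0.5953,  0.0997, -0.4641]), np.float64(0.266))]
0.056 f3 [(array([0.5955, 0.0447, 0.1857]), np.float64(0.12)), (array([0.5896, 0.0456, 1.1719]), np.float64(0.187))]
```

```bash
python3 - <<'E'
from fit import *
import pickle
c,o=pickle.load(open("w4.pkl","rb"));k=K(c);T=np.array(c["tool_from_camera"])
for z in(-.02,-.01,-.004,0,.005,.009): print(z,"open55",[proj(T,k,[x,s*.0275,z]).round(0).tolist() for s in(-1,1) for x in(.011,)],"open85",[proj(T,k,[.011,s*.0425,z]).round(0).tolist() for s in(-1,1)])
a=cv2.resize(cv2.imread("pics/w4.png")[260:420,200:440],(600,400),interpolation=2)
c,o=pickle.load(open("w8.pkl","rb"));b=c["color"][:,:,::-1][260:420,160:480]
can=np.zeros((600,800,3),np.uint8);can[:300,:400]=cv2.resize(a,(400,300));can[:200,400:]=cv2.resize(b,(400,200))
v=cv2.imread("pics/v10.png");can[300:]=v[300:];can[200:300,400:]=cv2.resize(v[:300,:400],(133,100))[:, :1]*0
can[300:,:]=v[300:]
cv2.imwrite("pics/v11.png",can)
E
```

```text
-0.02 open55 [[250.0, 305.0], [395.0, 305.0]] open85 [[210.0, 305.0], [435.0, 305.0]]
-0.01 open55 [[254.0, 294.0], [390.0, 294.0]] open85 [[217.0, 294.0], [427.0, 294.0]]
-0.004 open55 [[257.0, 288.0], [388.0, 289.0]] open85 [[221.0, 288.0], [423.0, 289.0]]
0 open55 [[259.0, 285.0], [386.0, 285.0]] open85 [[224.0, 285.0], [421.0, 285.0]]
0.005 open55 [[261.0, 281.0], [384.0, 281.0]] open85 [[227.0, 281.0], [418.0, 281.0]]
0.009 open55 [[262.0, 277.0], [383.0, 277.0]] open85 [[229.0, 277.0], [415.0, 277.0]]
```

View pics/v11.png

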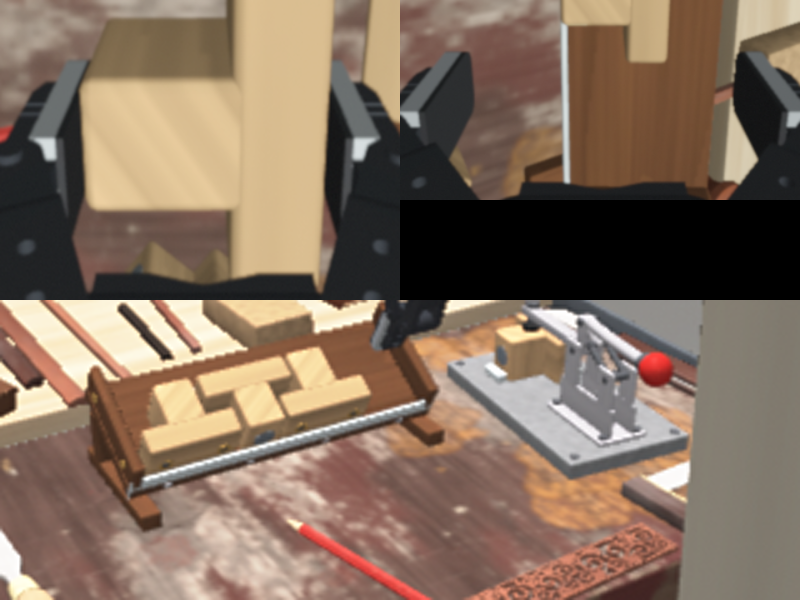

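All three feet lie interlocked in the row against the ledge, and the clamp is still closed. The pad tips sit about 10 mm behind the TCP at 55 mm opening, so the knob was held near the tips. I'll retry deeper and harder.

```bash
python3 - <<'E'
from h import *
print(row([.435,-.1635,.20],quat(174.8)))
E
```

```text
[-208.2, -60.5, -90.6, 24.0, 21.9, -83.0]
```

Request:
move_arm(
  moves=[
    [[0,0,-50,0,0,0],[-208,-60,-91,24,21.9,-83],[-208,-60,-91,24,21.9,-83],[-208,-60,-91,24,21.9,-83],[-208,-60,-91,24,21.9,-83],[-208,-60,-91,24,21.9,-83],[-208,-60,-91,24,21.9,-83],[-208,-60,-91,24,21.9,-83],[-208,-60,-91,24,21.9,-83],[-208,-60,-91,24,21.9,-83],[-208,-60,-91,24,21.9,-83],[-208,-60,-91,24,21.9,-83]],
  ],
)

```text
clock: 25.95
eef_pos: [0.4358, -0.164, 0.2004]
ee_rot: [0.129, 0.991, 0.021, 0.023]
wrist_force: [-0.7, 0.4, -0.1]
opening: 0.0854
grip_force: 0.0
```

```bash
python3 - <<'E'
from h import *
o=ctrl.get_obs();c=ctrl.read_camera("wrist");I=np.ascontiguousarray(c["color"])
h=cv2.cvtColor(I,cv2.COLOR_RGB2HSV);m=((h[...,0]<6)|(h[...,0]>174))&(h[...,1]>190)&(h[...,2]>110)
n,l,s,ce=cv2.connectedComponentsWithStats(m.astype(np.uint8))
for j in 1+np.argsort(-s[1:,4])[:2]: print(ce[j],s[j],ray(tow(c,o),K(c),*ce[j],.092).round(4))
print(o["eef_pos"],row([.4347,-.1635,.064],quat(174.8)))
E
```

```text
[315.13419355 235.24      ] [300 220  31  32 775] [ 0.4344 -0.1637  0.092 ]
[ 0.43578541 -0.16396149  0.20035664] [7.9, -7.2, 136.1, 2.6, 2.5, -9.4]
```

Request:
move_arm(
  moves=[
    [[8,-7,30,2.6,2.5,-9.4],[8,-7,60,2.6,2.5,-9.4],[8,-7,100,2.6,2.5,-9.4],[8,-7,136,2.6,2.5,-9.4],[8,-7,136,2.6,2.5,-9.4],[8,-7,136,2.6,2.5,-9.4]],
  ],
)

```text
clock: 26.6
eef_pos: [0.4332, -0.163, 0.065]
ee_rot: [0.05, 0.999, 0.001, 0.001]
wrist_force: [0.1, 1.0, 0.4]
opening: 0.0853
grip_force: 0.0
```

Request:
move_arm(
  moves=[
    [[0,0,0,0,0,0],[0,0,0,0,0,0],[0,0,0,0,0,0],[0,0,0,0,0,0],[0,0,0,0,0,0],[0,0,0,0,0,0],[0,0,0,0,0,0]],
  ],
  gripper=18,
  force=110,
)

```text
clock: 27.3
eef_pos: [0.4338, -0.1634, 0.0661]
ee_rot: [0.05, 0.999, -0.001, 0.002]
wrist_force: [-0.8, -1.0, 2.9]
opening: 0.022
grip_force: 107.4
```

Request:
move_arm(
  moves=[
    [[-1,0,-8,0,0,0],[-1,0,-16,0,0,0],[-2,0,-26,0,0,0],[-3,0,-35,0,0,0],[-5,0,-44,0,0,0],[-7,0,-51,0,0,0],[-7,0,-51,0,0,0]],
  ],
)

```text
clock: 28.0
eef_pos: [0.433, -0.1637, 0.1164]
ee_rot: [0.05, 0.999, -0.001, -0.006]
wrist_force: [-14.2, -7.2, -2.0]
opening: 0.0218
grip_force: 108.0
```

```bash
cat > kb.py <<'E'
from h import *
o=ctrl.get_obs()
for n in("wrist","scene","top"):
    c=ctrl.read_camera(n);I=np.ascontiguousarray(c["color"])
    h=cv2.cvtColor(I,cv2.COLOR_RGB2HSV);m=((h[...,0]<6)|(h[...,0]>174))&(h[...,1]>190)&(h[...,2]>90)
    if n!="wrist": m[:,:375]=0;m[:,500:]=0;m[:190]=0;m[340:]=0
    nn,l,s,ce=cv2.connectedComponentsWithStats(m.astype(np.uint8))
    for j in (1+np.argsort(-s[1:,4])[:2]):
        if s[j,4]>8: print(n,ce[j].round(1),s[j],[(z,ray(tow(c,o),K(c),*ce[j],z).round(4).tolist()) for z in(.092,.14,.162)])
print(o["eef_pos"],o["wrist_force"],o["opening"],o["qd"].round(3))
Tt=np.array(ctrl.read_camera("wrist")["tool_from_camera"]);print("pad centre px",proj(Tt,(352.2,322.2,244.7),[0,0,-.019]),proj(Tt,(352.2,322.2,244.7),[0,0,-.026]),proj(Tt,(352.2,322.2,244.7),[0,0,0]))
E
python3 kb.py
```

```text
wrist [322.6 343.3] [ 294  312   58   64 2873] [(0.092, [0.4646, -0.1668, 0.092]), (0.14, [0.4361, -0.1639, 0.14]), (0.162, [0.423, -0.1626, 0.162])]
[ 0.43296846 -0.16372196  0.11642286] [-14.17325128  -7.17261362  -2.00012365] 0.021760886985031362 [-0.004  0.007  0.016  0.    -0.023 -0.001]
pad centre px [322.38313125 330.38198597] [322.38032388 339.99712302] [322.3895231  308.49017282]
```

Request:
move_arm(
  moves=[
    [[-1,0,-3,0,0,0],[-3,0,-6,0,0,0],[-5,0,-10,0,0,0],[-8,0,-14,0,0,0],[-8,0,-14,0,0,0],[-8,0,-14,0,0,0]],
  ],
)

```text
clock: 28.8
eef_pos: [0.4264, -0.1619, 0.1281]
ee_rot: [0.046, 0.999, 0.001, -0.021]
wrist_force: [-41.0, -8.1, 12.2]
opening: 0.0187
grip_force: 28.1
```

```bash
python3 kb.py
```

```text
wrist [321.4 364.4] [ 297  333   51   64 2574] [(0.092, [0.4765, -0.1671, 0.092]), (0.14, [0.4463, -0.1642, 0.14]), (0.162, [0.4325, -0.1628, 0.162])]
[ 0.42636652 -0.16192987  0.12814384] [-40.99398963  -8.13638501  12.22147024] 0.01866952917833625 [-0.001 -0.001 -0.001  0.003 -0.003 -0.   ]
pad centre px [322.39386733 330.30987172] [322.39144087 339.92184262] [322.39939184 308.42551244]
```

The estimates show the ball stayed on its path while the tool, soft in x (~1.8 N/mm), got wedged back by the 110 N squeeze. I'll release and regrip at 45 N with a deep pinch.

Request:
move_arm(
  moves=[
    [[0,0,0,0,0,0],[0,0,0,0,0,0],[0,0,0,0,0,0],[0,0,0,0,0,0],[0,0,0,0,0,0],[0,0,0,0,0,0]],
  ],
  gripper=85,
)

```text
clock: 29.6
eef_pos: [0.4486, -0.1644, 0.1309]
ee_rot: [0.05, 0.999, -0.0, 0.002]
wrist_force: [0.4, -0.0, -0.7]
opening: 0.0848
grip_force: 0.0
```

```bash
python3 kb.py; python3 - <<'E'
from h import *
print(row([.4347,-.1635,.060],quat(174.8)))
E
```

```text
wrist [321.  251.2] [ 299  229   45   45 1549] [(0.092, [0.4341, -0.1637, 0.092]), (0.14, [0.4194, -0.162, 0.14]), (0.162, [0.4126, -0.1613, 0.162])]
top [410.1 312.8] [408 312   5   3   9] [(0.092, [0.4268, -0.1571, 0.092]), (0.14, [0.4282, -0.1488, 0.14]), (0.162, [0.4288, -0.1451, 0.162])]
[ 0.44858865 -0.16437474  0.13085106] [ 0.44154901 -0.04387023 -0.67097582] 0.08477608941262255 [-0.002  0.004  0.006 -0.002  0.     0.001]
pad centre px [322.38379434 330.41868925] [322.38113985 340.0353616 ] [322.38983813 308.52325518]
[13.8, -0.4, 70.6, 0.0, 0.2, -0.5]
```

Request:
move_arm(
  moves=[
    [[13,0,20,0,0,0],[13,0,50,0,0,0],[13,0,71,0,0,0],[13,0,71,0,0,0],[13,0,71,0,0,0]],
  ],
)

```text
clock: 30.3
eef_pos: [0.4357, -0.1634, 0.0598]
ee_rot: [0.05, 0.999, -0.0, 0.002]
wrist_force: [-0.4, 0.4, 0.5]
opening: 0.0854
grip_force: 0.0
```

Request:
move_arm(
  moves=[
    [[0,0,0,0,0,0],[0,0,0,0,0,0],[0,0,0,0,0,0],[0,0,0,0,0,0],[0,0,0,0,0,0],[0,0,0,0,0,0]],
  ],
  gripper=18,
  force=45,
)

```text
clock: 30.9
eef_pos: [0.4357, -0.1636, 0.06]
ee_rot: [0.05, 0.999, -0.001, 0.002]
wrist_force: [0.2, -1.5, 1.2]
opening: 0.0238
grip_force: 43.9
```

Request:
move_arm(
  moves=[
    [[-1,0,-8,0,0,0],[-1,0,-16,0,0,0],[-2,0,-26,0,0,0],[-3,0,-35,0,0,0],[-5,0,-44,0,0,0],[-8,0,-52,0,0,0]],
  ],
)

```text
clock: 31.5
eef_pos: [0.4418, -0.164, 0.1123]
ee_rot: [0.05, 0.999, -0.0, 0.0]
wrist_force: [-4.7, -4.3, -2.9]
opening: 0.0235
grip_force: 44.1
```

```bash
python3 kb.py
```

```text
wrist [321.5 344.9] [ 289  310   67   71 3681] [(0.092, [0.4724, -0.1674, 0.092]), (0.14, [0.4427, -0.1644, 0.14]), (0.162, [0.4292, -0.1629, 0.162])]
[ 0.44182013 -0.16396977  0.11231115] [-4.7249148  -4.28684955 -2.87349025] 0.02348761239891136 [ 0.026 -0.051 -0.169 -0.003  0.226  0.027]
pad centre px [322.38226527 330.41261938] [322.37951669 340.02903628] [322.38852327 308.51778963]
```

The ball is still centred in the pads, so I'll continue along the arc.

Request:
move_arm(
  moves=[
    [[-2,0,-5,0,0,0],[-4,0,-9,0,0,0],[-7,0,-13,0,0,0],[-10,0,-17,0,0,0],[-14,0,-20,0,0,0],[-19,0,-23,0,0,0],[-25,0,-25,0,0,0],[-25,0,-25,0,0,0]],
  ],
)

```text
clock: 32.5
eef_pos: [0.4678, -0.1665, 0.1379]
ee_rot: [0.049, 0.999, -0.0, 0.002]
wrist_force: [-4.2, -3.0, 3.6]
opening: 0.0239
grip_force: 44.7
```

```bash
python3 kb.py
```

```text
wrist [321.6 330.4] [ 289  296   68   70 3738] [(0.092, [0.5046, -0.1706, 0.092]), (0.14, [0.4773, -0.1678, 0.14]), (0.162, [0.4648, -0.1665, 0.162])]
[ 0.46780826 -0.16653995  0.13794881] [-4.17264061 -2.98272512  3.59950815] 0.023942022531764973 [-0.002 -0.005  0.015 -0.003 -0.01  -0.002]
pad centre px [322.38229449 330.41580984] [322.37955691 340.0323608 ] [322.38852745 308.52066335]
```

The ball lags 6 mm in the pads because it creeps as it spins, so I'll lean the tool along with the handle to avoid spinning it.

Request:
move_arm(
  moves=[
    [[-2,0,-1,0,4,0],[-3.6,0,-1.4,0,8,0],[-5.5,0,-2.5,0,13,0],[-7.3,0,-3.5,0,17,0],[-9,0,-4,0,21,0],[-11.2,0,-4.7,0,25,0],[-16,0,-4.5,0,28,0],[-20.7,0,-4.4,0,30,0],[-20.7,0,-4.4,0,30,0]],
  ],
  force=60,
)

```text
clock: 33.6
eef_pos: [0.4903, -0.1687, 0.1422]
ee_rot: [0.048, 0.965, 0.013, -0.256]
wrist_force: [-1.3, -2.3, 5.3]
opening: 0.0232
grip_force: 59.6
```

```bash
python3 kb.py
```

```text
wrist [321.8 330.4] [ 289  295   67   71 3724] [(0.092, [0.4999, -0.1701, 0.092]), (0.14, [0.5001, -0.17, 0.14]), (0.162, [0.5002, -0.17, 0.162])]
[ 0.49030314 -0.16871311  0.14223329] [-1.28455796 -2.28446109  5.26300185] 0.023201856574027253 [-0.005 -0.026  0.033 -0.    -0.022 -0.002]
pad centre px [322.48593877 329.03933146] [322.4864092  338.58638892] [322.4848677  307.30303537]
```

Request:
move_arm(
  moves=[
    [[-6,0,-2,0,0,0],[-12,0,-4,0,0,0],[-19,0,-5,0,0,0],[-26,0,-6,0,0,0],[-26,0,-6,0,0,0]],
  ],
)

```text
clock: 34.3
eef_pos: [0.516, -0.1707, 0.132]
ee_rot: [0.048, 0.966, 0.013, -0.255]
wrist_force: [-0.4, -1.3, -0.2]
opening: 0.0177
grip_force: 0.5
```

Request:
move_arm(
  moves=[
    [[0,0,0,0,0,0],[0,0,0,0,0,0],[0,0,0,0,0,0],[0,0,0,0,0,0],[0,0,-40,0,0,0],[0,0,-80,0,0,0],[0,0,-100,0,-15,0],[0,0,-100,0,-30,0],[0,0,-100,0,-30,0],[0,0,-100,0,-30,0]],
  ],
  gripper=85,
)

```text
clock: 35.3
eef_pos: [0.562, -0.1756, 0.2224]
ee_rot: [0.05, 0.999, -0.001, 0.005]
wrist_force: [-0.7, 0.3, 0.6]
opening: 0.085
grip_force: 0.0
```

```bash
python3 kb.py;python3 -c "
from h import *
print(row([.6036,-.1803,.26],quat(90)),row([.6036,-.1803,.26],quat(-5.2)))"
```

```text
wrist [321.5 201.3] [ 301  181   42   43 1333] [(0.092, [0.5362, -0.1738, 0.092]), (0.14, [0.5283, -0.1728, 0.14]), (0.162, [0.5247, -0.1724, 0.162])]
top [420.7 258. ] [417 253   9  12  60] [(0.092, [0.5318, -0.1805, 0.092]), (0.14, [0.5282, -0.1711, 0.14]), (0.162, [0.5265, -0.1668, 0.162])]
[ 0.562049   -0.17558548  0.22235228] [-0.69072264  0.31315187  0.6002576 ] 0.08501190404737116 [-0.136 -0.364  0.552  0.221 -0.86  -0.174]
pad centre px [322.38270351 330.41943248] [322.37998989 340.03614488] [322.38888192 308.52390226]
[-40.6, -0.2, -38.8, 0.2, 0.2, 84.3] [-40.6, -0.2, -38.8, 0.4, 0.0, 179.5]
```

The clamp is open: the knob is at (0.525, −0.171, 0.162), as predicted for the open stop. Now foot_4.

Request:
move_arm(
  moves=[
    [[0,0,-40,0,0,0],[-40,0,-45,0,0,17],[-40,0,-45,0,0,84],[-40,0,-45,0,0,84],[-40,0,-45,0,0,84],[-40,0,-45,0,0,84],[-40,0,-45,0,0,84],[-40,0,-45,0,0,84],[-40,0,-45,0,0,84],[-40,0,-45,0,0,84],[-40,0,-45,0,0,84],[-40,0,-45,0,0,84]],
  ],
)

```text
clock: 36.7
eef_pos: [0.6044, -0.1802, 0.2644]
ee_rot: [0.705, 0.709, 0.001, 0.001]
wrist_force: [-0.5, 1.3, -0.4]
opening: 0.0852
grip_force: 0.0
```

Request:
move_arm(
  moves=[
    [[0,0,0,0,0,95],[0,0,0,0,0,95],[0,0,0,0,0,95],[0,0,0,0,0,95],[0,0,0,0,0,95],[0,0,0,0,0,95],[0,0,0,0,0,95],[0,0,0,0,0,95],[0,0,0,0,0,95],[0,0,0,0,0,95],[0,0,0,0,0,95],[0,0,0,0,0,95]],
  ],
)

```text
clock: 37.9
eef_pos: [0.6039, -0.1801, 0.2648]
ee_rot: [0.999, -0.04, 0.001, -0.0]
wrist_force: [-0.6, -0.2, -0.1]
opening: 0.0847
grip_force: 0.0
```

```bash
python3 - <<'E'
from fit import *
import pickle
o=ctrl.get_obs();c=ctrl.read_camera("wrist");pickle.dump((c,o),open("w12.pkl","wb"));print(o["eef_pos"],o["joint_pos"].round(2))
x,e=fit([(c["color"],tow(c,o),K(c))],flat(.035),[.6036,-.1803,84.8],[.003,.003,3]);print(x,e)
print(row([.6036,-.1803,.10],quat(-5.2)))
E
```

```text
[ 0.60390201 -0.18008162  0.26484433] [-0.4   0.34  1.32  0.    1.47  1.25]
[ 0.60525193 -0.18250429 83.69584509] 0.21060161272342165
[-0.6, 0.3, 164.9, -0.0, -0.2, 0.7]
```

Request:
move_arm(
  moves=[
    [[0.7,0.8,50,0,0,0.6],[0.7,0.8,100,0,0,0.6],[0.7,0.8,150,0,0,0.6],[0.7,0.8,195,0,0,0.6],[0.7,0.8,220,0,0,0.6],[0.7,0.8,227,0,0,0.6],[0.7,0.8,227,0,0,0.6],[0.7,0.8,227,0,0,0.6]],
  ],
)

```text
clock: 38.75
eef_pos: [0.6062, -0.1816, 0.0401]
ee_rot: [0.999, -0.046, 0.003, 0.001]
wrist_force: [-0.2, -0.3, 0.8]
opening: 0.085
grip_force: 0.0
```

Request:
move_arm(
  moves=[
    [[0,0,0,0,0,0],[0,0,0,0,0,0],[0,0,0,0,0,0],[0,0,0,0,0,0],[0,0,0,0,0,0],[0,0,0,0,0,0]],
  ],
  gripper=50,
  force=60,
)

```text
clock: 39.35
eef_pos: [0.6059, -0.1814, 0.0407]
ee_rot: [0.999, -0.046, 0.004, 0.001]
wrist_force: [0.3, -0.1, 5.7]
opening: 0.0537
grip_force: 63.8
```

Request:
move_arm(
  moves=[
    [[0,0,-10,0,0,0],[0,0,-25,0,0,0],[0,0,-60,0,0,0],[0,0,-110,0,0,0],[0,0,-160,0,0,0],[0,0,-180,0,0,0],[0,0,-180,0,0,0]],
  ],
)

```text
clock: 40.05
eef_pos: [0.6058, -0.1817, 0.2236]
ee_rot: [0.999, -0.046, 0.006, 0.002]
wrist_force: [-0.0, 0.2, -1.5]
opening: 0.0537
grip_force: 63.7
```

```bash
python3 - <<'E'
from h import *
o=ctrl.get_obs();print(o["eef_pos"],row([.548,-.0095,.22],quat(89.7)))
E
```

```text
[ 0.60581902 -0.18165441  0.22358279] [-73.5, -166.1, 2.2, 0.7, -0.4, -95.0]
```

Request:
move_arm(
  moves=[
    [[0,-40,-20,0,0,0],[-30,-90,-20,0,0,-10],[-73,-166,-10,0,0,-95],[-73,-166,-10,0,0,-95],[-73,-166,-10,0,0,-95],[-73,-166,-10,0,0,-95],[-73,-166,-10,0,0,-95],[-73,-166,-10,0,0,-95],[-73,-166,-10,0,0,-95],[-73,-166,-10,0,0,-95],[-73,-166,-10,0,0,-95],[-73,-166,-10,0,0,-95]],
  ],
)

```text
clock: 41.25
eef_pos: [0.545, -0.0086, 0.2259]
ee_rot: [0.71, 0.705, -0.0, -0.0]
wrist_force: [0.1, -0.6, -1.6]
opening: 0.0535
grip_force: 63.9
```

```bash
python3 - <<'E'
from h import *
print(row([.548,-.0095,.15],QB))
E
```

```text
[-0.9, 3.1, 75.9, -30.0, 0.0, -0.1]
```

Request:
move_arm(
  moves=[
    [[-1,3,40,-8,0,0],[-1,3,76,-30,0,0],[-1,3,76,-30,0,0],[-1,3,76,-30,0,0],[-1,3,76,-30,0,0],[-1,3,76,-30,0,0],[-1,3,76,-30,0,0]],
  ],
)

```text
clock: 41.95
eef_pos: [0.5527, -0.0105, 0.1539]
ee_rot: [0.687, 0.678, 0.184, 0.187]
wrist_force: [0.7, 0.3, -1.1]
opening: 0.054
grip_force: 64.0
```

```bash
python3 - <<'E'
from fit import *
o=ctrl.get_obs();c=ctrl.read_camera("wrist");cv2.imwrite("pics/w13.png",c["color"][:,:,::-1]);print(o["eef_pos"])
v=[(c["color"],tow(c,o),K(c))]
up=R.from_euler("z",-.3,degrees=True)*R.from_euler("y",-30,degrees=True)
for z in(.0505,.055):
  for n,y,a in(("f1",.1533,0),("f2",.0975,180),("f3",.0437,0)):
    x,e=fit(v,lambda x:(np.array([x[0],x[1],z]),up*R.from_euler("z",a+x[2],degrees=True)),[.597,y,0],[.003,.003,2],5);print(z,n,x.round(4),round(e,3))
T=np.array(c["tool_from_camera"]);h=.0257
q=R.from_matrix(np.array([[0,-1,0],[-1,0,0],[0,0,-1.]]))
print("held",*fit([(c["color"],T,K(c))],lambda x:(np.array([x[0],0,h-.02]),q*R.from_euler("z",x[1],degrees=True)),[0,0],[.002,1],5))
# right cheek region: bed y profile at mid bed, bed x=+50
g=cv2.cvtColor(c["color"],cv2.COLOR_RGB2GRAY)
print(row(seat(-.009,.004,.03,h=h),QB))
E
```

```text
[ 0.55269842 -0.0104748   0.15394727]
0.0505 f1 [ 0.6008  0.1554 -6.8742] 0.117
0.0505 f2 [0.5978 0.0981 0.6385] 0.072
0.0505 f3 [ 0.5975  0.0429 -0.3157] 0.067
0.055 f1 [ 0.5982  0.1551 -7.0923] 0.092
0.055 f2 [ 0.5963  0.0969 -0.06  ] 0.097
0.055 f3 [0.5955 0.043  0.4746] 0.096
held [-0.00303613  0.46899414] 0.06530120640088216
[2.0, -11.0, 75.7, 0.4, 0.3, -0.4]
```

```bash
python3 - <<'E'
from h import *
o=ctrl.get_obs();print(o["eef_pos"],row(seat(-.0074,.005,.055,h=.0257),QB),row(seat(-.0074,.005,.012,h=.0257),QB))
E
```

```text
[ 0.55323536 -0.01052994  0.15430171] [3.4, -9.8, 50.7, 0.4, 0.3, -0.4] [3.7, -10.1, 93.7, 0.4, 0.3, -0.4]
```

Request:
move_arm(
  moves=[
    [[3.5,-10,30,0.4,0.3,-0.4],[3.5,-10,52,0.4,0.3,-0.4],[3.5,-10,52,0.4,0.3,-0.4],[3.5,-10,52,0.4,0.3,-0.4],[3.5,-10,58,0.4,0.3,-0.4],[3.5,-10,62,0.4,0.3,-0.4],[3.5,-10,66,0.4,0.3,-0.4],[3.5,-10,66,0.4,0.3,-0.4]],
  ],
)

```text
clock: 42.8
eef_pos: [0.5745, -0.0068, 0.0901]
ee_rot: [0.685, 0.682, 0.182, 0.182]
wrist_force: [0.4, -0.3, -2.3]
opening: 0.0539
grip_force: 64.0
```

Request:
move_arm(
  moves=[
    [[0,0,6,0,0,0],[0,0,12,0,0,0],[0,0,18,0,0,0],[0,0,24,0,0,0],[0,0,27,0,0,0],[0,0,27,0,0,0]],
  ],
)

```text
clock: 43.4
eef_pos: [0.588, -0.0068, 0.0661]
ee_rot: [0.685, 0.682, 0.182, 0.182]
wrist_force: [0.3, 0.5, -1.4]
opening: 0.0538
grip_force: 64.0
```

Request:
move_arm(
  moves=[
    [[0,0,2,0,0,0],[0,0,4,0,0,0],[0,0,5,0,0,0],[0,0,5,0,0,0]],
  ],
)

```text
clock: 43.8
eef_pos: [0.5904, -0.0068, 0.0624]
ee_rot: [0.685, 0.682, 0.182, 0.182]
wrist_force: [0.1, -0.1, -0.0]
opening: 0.054
grip_force: 64.0
```

Request:
move_arm(
  moves=[
    [[0,0,1,0,0,0],[0,0,2,0,0,0],[0,0,3,0,0,0],[0,0,3,0,0,0]],
  ],
)

```text
clock: 44.2
eef_pos: [0.5907, -0.0069, 0.0619]
ee_rot: [0.685, 0.681, 0.182, 0.183]
wrist_force: [-17.9, -2.3, 22.1]
opening: 0.054
grip_force: 67.1
```

Request:
move_arm(
  moves=[
    [[0,0,-2,0,0,0],[0,-2,-2,0,0,0],[0,-4,-2,0,0,0],[0,-5,-2,0,0,0],[0,-5,-2,0,0,0]],
  ],
)

```text
clock: 44.7
eef_pos: [0.5901, -0.0074, 0.0618]
ee_rot: [0.685, 0.681, 0.184, 0.185]
wrist_force: [1.0, 2.7, 8.3]
opening: 0.0538
grip_force: 64.8
```

Request:
move_arm(
  moves=[
    [[0,2,-1,0,0,0],[0,2,-1,0,0,0],[0,2,-1,0,0,0],[0,2,-1,0,0,0],[0,2,-30,0,0,0],[0,2,-80,0,0,0],[0,2,-130,0,0,0],[0,2,-150,0,0,0],[0,2,-150,0,0,0],[0,2,-150,0,0,0]],
  ],
  gripper=85,
)

```text
clock: 45.7
eef_pos: [0.5134, -0.0065, 0.19]
ee_rot: [0.685, 0.682, 0.182, 0.182]
wrist_force: [0.7, 0.1, -1.3]
opening: 0.0851
grip_force: 0.0
```

```bash
python3 - <<'E'
from fit import *
import pickle
o=ctrl.get_obs();c=ctrl.read_camera("wrist");print(o["eef_pos"],o["wrist_force"]);pickle.dump((c,o),open("w14.pkl","wb"));cv2.imwrite("pics/w14.png",c["color"][:,:,::-1])
t=ctrl.read_camera("top")
up=R.from_euler("z",-.3,degrees=True)*R.from_euler("y",-30,degrees=True)
for nm,k,z in(("w",c,.0505),("w",c,.056),("t",t,.0535)):
  for n,y,a in(("f1",.1533,0),("f2",.0975,180),("f3",.0437,0),("f4",-.010,180)):
    try:
      x,e=fit([(k["color"],tow(k,o),K(k))],lambda x:(np.array([x[0],x[1],z]),up*R.from_euler("z",a+x[2],degrees=True)),[.597,y,0],[.003,.003,2],5);print(nm,z,n,x.round(4),round(e,3))
    except Exception as ex: print(n,ex)
s=ctrl.read_camera("scene");cv2.imwrite("pics/s14.png",cv2.resize(s["color"][190:330,170:490,::-1],(800,350),interpolation=2))
E
python3 kb.py | grep top
```

```text
[ 0.51335306 -0.00653983  0.1899978 ] [ 0.73392056  0.11883261 -1.28879651]
w 0.0505 f1 [0.5975 0.1574 2.0431] 0.044
w 0.0505 f2 [0.5978 0.0976 1.7459] 0.085
w 0.0505 f3 [ 0.5982  0.043  -0.3055] 0.097
w 0.0505 f4 [ 0.5964 -0.0106  0.2015] 0.119
w 0.056 f1 [0.5955 0.1561 1.4382] 0.064
w 0.056 f2 [0.5958 0.0967 0.2584] 0.122
w 0.056 f3 [0.595  0.0429 1.4678] 0.141
w 0.056 f4 [ 0.593  -0.0093  2.8713] 0.14
t 0.0535 f1 [0.5956 0.1536 3.3326] 0.173
t 0.0535 f2 [0.5931 0.1009 1.6975] 0.167
t 0.0535 f3 [0.5945 0.0432 3.0925] 0.171
t 0.0535 f4 [ 0.5942 -0.0078  1.3597] 0.217
top [423.7 259.1] [417 253  14  13 138] [(0.092, [0.5296, -0.1863, 0.092]), (0.14, [0.5261, -0.1766, 0.14]), (0.162, [0.5245, -0.1722, 0.162])]
```

```bash
python3 -c "
from rig import ctrl
print(ctrl.job_done())"
```

```text
the job is handed in; nothing more can be done
None
```

I packed all three feet beside foot_1 with crowns alternating, left the clamp open, and handed the job in at about 46 s. Each foot was pressed onto the bed and slid down to the ledge. Camera fits after the last placement put all four in line; I had no pictures left to look at that final state.

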